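# Put the serving slates away in their cradle and latch it

### The job

Put the second serving slate away in the leaning slate cradle: first lay the cork separator flat on the slate that is already in the cradle, then lay the loose slate flat on top of the cork, setting both down between the posts without dropping them. Then swing the retaining bar over the stack until it rests fully home in its catch, and let go; leave the eggs and the bottle where they are.

Things in the scene. Friction and masses are not known exactly. Their poses are not given: they have to be found in the camera images.
- bed: Leaning wooden bed of the fixed slate cradle. Origin: centre of its top face, 85 mm above the counter. x points up the slope (away from the robot, rising 28 deg), y to the left along its length, z square to the bed (28 deg from vertical, towards the robot). Slates lie on the z = 0 face, long sides along y. 56 (x) x 176 (y) x 8 mm, on legs and a 150 x 170 x 10 mm foot plate.
- bed_slot (a point): Middle of the slot between the cradle's four posts, 34 mm above the bed's origin, level with the posts' round tops; axes as the bed. The steel posts, 8 mm thick, 34 mm tall, stand at x = +-36, y = +-44 mm on 18 mm wide crosspieces: the slot is 64 mm wide, 142 mm long between hinge and catch. Beside the bed, between the posts (|y| under 35 mm), it is open for fingers.
- slate_low_c (a point): Centre of the slate already in the cradle, flat on the bed near its middle: a dark grey slab 56 (x) x 130 (y) x 10 (z) mm, 0.2 kg. Loose. Its axes lie along those of the bed.
- slate_c (a point): Centre (half-way up) of the loose slate lying flat on the counter: a dark grey slab 56 (x) x 130 (y) x 10 (z) mm, about 0.2 kg; z square to its faces. In the finished stack it is the third layer: centre 21 mm above the bed's face.
- separator_c (a point): Centre (half-way up) of the separator, a stiff light brown cork sheet 56 (x) x 130 (y) x 6 (z) mm, about 0.03 kg, flat on the counter; z square to its faces. In the finished stack it is the second layer: centre 13 mm above the bed's face. It and the loose slate lie in two spots on the robot's right, either way round, a little turned.
- bar (a joint): Angle of the flat aluminium retaining bar (14 mm wide, 8 mm thick, 210 mm long from its hinge), rad: 0 = across the stack, home in the catch (a stop), its underside 29 mm above the bed's face, 3 mm over the full 26 mm stack; 1.57 = square to the bed; starts at 1.65 to 2.0, leaning outwards; other stop 2.1. Stiff hinge: it stays where left; 1 to 3 N at the grip moves it.
- bar_hinge (a point): Centre of the bar's hinge, at x = 0, y = +80, z = +33 mm in the bed's frame, with the bed's axes. The hinge axis is the bed's x. From here, at angle q, the bar points along (0, -cos q, sin q) in the bed's frame. The hinge block fills y = +72 to +88 mm, 34 mm wide, 44 mm tall.
- bar_grip (a point): Middle of the bar's black grip at its free end, 190 mm from the hinge: 14 mm wide along the bed's x (always), 40 mm long, 12 mm thick. It turns with the bar; its -y axis points to the free end. With the bar closed it is at x = 0, y = -110, z = +33 mm in the bed's frame, with free space around and below. Pinched across the 14 mm, it turns between the pads as the bar swings.
- catch (a point): Floor of the catch's notch, at x = 0, y = -77, z = +28 mm in the bed's frame, with the bed's axes: a dark steel fork at the bed's right end, 12 mm thick (y), 36 mm wide (x), 44 mm tall above the bed, with a 22 mm wide notch that takes the bar. Nothing snaps: the bar is pressed down until it stops, about 5 N on the grip.
- egg0: Bystander: boiled egg in a steel egg cup, 48 mm across, 87 mm tall, upright; origin at the centre of its underside.
- egg1: Bystander: another egg in its cup, the same.
- egg2: Bystander: another egg in its cup, the same.
- squeeze: Bystander: squeeze bottle to the left behind the cradle, 60 mm across, 190 mm tall; origin at the centre of its underside.
Things that resemble listed ones, but are neither listed nor needed, are in the scene too. What is shaped like the part that bears slate_c but orange or pink is not meant.

How it is judged:
By the outcome, as a careful person would: the job done as asked, in the order asked, and still so for the second after the job is handed in, with the robot touching nothing.
It also fails if it takes over 72 s, if anything falls off the work surface, if the arm or the gripper's body presses on something with over 40 N, if the wrist force passes 120 N, or if a joint passes its speed limit or range.

### The arm

A 6-joint arm with a two-finger parallel gripper is mounted at the origin on the work surface. World frame = base frame: x ahead of the robot, y to its left, z up, the work surface at z = 0. Lengths are in m, angles in rad, forces in N, time in s.
With the tool pointing down it reaches from about 0.25 to 0.8 m from the base axis. Payload 3.9 kg.
Tool frame: the origin (TCP) lies at the very end of the fingers, on their centre line; the grasp point (between the pads) lies 19 mm behind it; z points along the fingers, y is the line along which they close (so a half turn about z gives the same grasp; the last joint's range is limited). The gripper opens to 85 mm and grips with 20 to 120 N. Pads are 22 mm wide; open, the fingers measure 114 mm over their backs; the gripper's body (76 mm by 85 mm) begins 54 mm behind the grasp point. The pads swing forward as they close: fully open they stand 13 mm farther back than shut.
Start: joints at [1.165, 0.26, -0.138, 1.173, 0, 1.571], TCP at [0.207, 0.482, 0.231] pointing down, gripper open.
Joint ranges: [-2.78, 2.78], [-0.83, 1.72], [-1.28, 1.37], [-1.9, 2.12], [-1.57, 1.48], [-3.14, 3.14]. Speed limits (rad/s): [2.57, 2.57, 3.14, 3.14, 3.14, 3.14].

### API

Orientations are given as a unit quaternion [x, y, z, w].
In Python, from rig import state, viewer, env gives the robot as it stands. The module is installed in compiled form; this text tells all that it offers.
- The arm moves only by the tool apply_moves, never from a script. Its argument "steps" is a list of rows, each an object of numbers: "dx", "dy", "dz": the shift along the tool's x, y, z in m; "ax", "ay", "az": the turn, a rotation vector about the tool's x, y, z in degrees. In form: [{"dx": .., "dy": .., "dz": .., "ax": .., "ay": .., "az": ..}, ...]. A call has 1 to 10 rows; each row is the pose to reach, as a shift and turn from the pose commanded when the call began, along the tool's axes at that moment; what a row does not reach only later rows make up. A row lasts 1/10 s, in which the tool goes at most 50 mm and 8.59 degrees, less where a joint would pass 70% of its speed; a pose out of reach is approached as far as the arm can. A call with a gripper value outside its range is refused whole. "gripper" is the gripper command: -1 is fully open, 1 is shut, values between are in proportion, set as the call begins (left out, the last holds). The fingers move at their own pace and stop on an object; "grip_force" is the grip in N (left out, the last holds). Time passes only in rows, so rows that repeat a pose let the fingers close. It gives the time, the measured TCP pose, the force, the opening and the grip force at its end, in the units of the state.
- state(): the state, without advancing time (a new reading comes with each control period).
- viewer.grab_frame(name): name is "scene" or "side" or "wrist"; returns (picture, depth): 400x640x3 uint8, blue, green, red; 400x640 float32, m along the optical axis (not along the pixel's ray), 0 where there is no reading.
- viewer.get_calibration(name): a dict with "camera_matrix" (3x3 intrinsics, pixels), "world_to_cam" (4x4, takes a point from world to camera coordinates). Camera axes: x right, y up, looking along -z (the intrinsics and any distortion apply to the point x, -y, -z); pixel columns grow to the right and rows downward; lengths in m; the calibration is good to about 2 mm. A picture is of the moment at which its call begins: read the wrist's pose just before it. get_calibration takes no time and is no camera call; for the wrist camera it gives the pose at the moment of the call.
- env.finish_job(): hands the job in; it is judged then, once.
The state is a dict: "time": time; "qpos": joint angles; "dq": joint speeds; "joint_torque": joint torques, N m; "ee_pos": TCP position; "tool_rot": TCP orientation; "ft_force": force on the tool from outside, world axes, zero at the start; "wrist_torque": the same for the moment, N m; "finger_gap": opening from 0.0 (shut) to 1.0 (fully open); "grasp_force": force on a finger pad.
Only numpy, scipy, OpenCV 4.12 (cv2) and the standard library are available. Lean on these libraries where they do the work, as an engineer would, in place of code of your own. Each camera call takes 0.05 s, during which the arm holds its last target. There are 200 camera calls.

## Working session

There is one attempt and no reset: what is moved stays moved. The work goes in short steps, Python scripts to look and compute and a tool call to move; the robot and the scene stay as the last step left them, time stands still between calls to the robot, and variables do not carry over. Pictures are saved under pics/ and viewed, at most 13 in all, crops included, and the job is handed in when it is done.

Besides the shell and the picture viewer there is one more tool, called after "Emit:" as name(argument=value, ...), one argument or row to a line, values as JSON. apply_moves: Moves the arm, as the interface text tells. Its arguments: {"type":"object","properties":{"steps":{"type":"array"},"gripper":{"type":"number"},"grip_force":{"type":"number"}},"required":["steps"]}

```bash
mkdir -p pics; ls; python3 - <<'E'
from rig import state, viewer, env
import cv2,numpy as np
print(state())
for n in ["scene","side"]:
    im,d=viewer.grab_frame(n); cv2.imwrite(f"pics/{n}0.png",im); np.savez(f"{n}0.npz",im=im,d=d)
    print(n,viewer.get_calibration(n))
E
```

```text
pics
{'time': 0.0, 'qpos': array([ 1.16498805e+00,  2.60677831e-01, -1.39369314e-01,  1.17270084e+00,
       -4.72977660e-06,  1.57079724e+00]), 'dq': array([ 0.00043357, -0.00075434, -0.00125573, -0.00148917, -0.00082275,
       -0.0004477 ]), 'joint_torque': array([-1.17028339e-04, -4.05675852e+01,  2.53924370e+01,  1.85433944e-02,
        3.12954862e-04,  1.17050348e-05]), 'ee_pos': array([0.2069824 , 0.48173523, 0.23046806]), 'tool_rot': array([ 2.01515086e-01,  9.79484925e-01, -9.56285451e-04, -1.94326796e-04]), 'ft_force': array([0.06533942, 0.07102862, 0.18939729]), 'wrist_torque': array([-0.00631622, -0.00595561, -0.00242689]), 'grasp_force': 0.0, 'finger_gap': 0.9970834102731332}
scene {'camera_matrix': array([[467.93396049,   0.        , 322.43535926],
       [  0.        , 467.93396049, 200.91506628],
       [  0.        ,   0.        ,   1.        ]]), 'world_to_cam': array([[-8.58823004e-02,  9.96304183e-01,  1.48505570e-03,
         1.16273604e-01],
       [-6.08417900e-01, -5.36263937e-02,  7.91802923e-01,
         2.59845872e-01],
       [ 7.88956202e-01,  6.70983220e-02,  6.10774857e-01,
        -1.63898173e+00],
       [ 0.00000000e+00,  0.00000000e+00,  0.00000000e+00,
         1.00000000e+00]])}
side {'camera_matrix': array([[513.18150767,   0.        , 317.46146137],
       [  0.        , 513.18150767, 204.30328045],
       [  0.        ,   0.        ,   1.        ]]), 'world_to_cam': array([[ 0.78113428, -0.62432812,  0.00660511, -0.47624189],
       [ 0.35083743,  0.44765546,  0.82250695, -0.23549919],
       [-0.51647103, -0.64017106,  0.56871671, -1.32264796],
       [ 0.        ,  0.        ,  0.        ,  1.        ]])}
```

View pics/scene0.png

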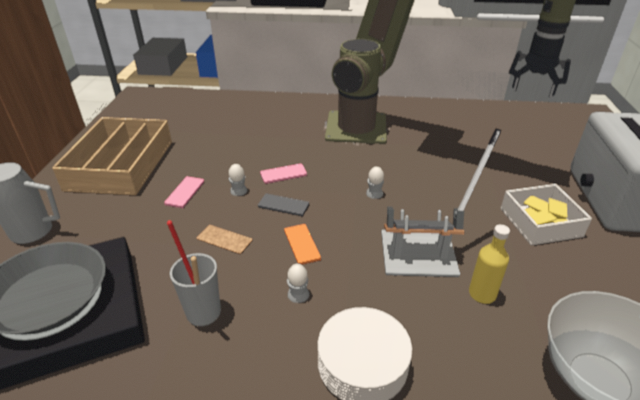

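View pics/side0.png

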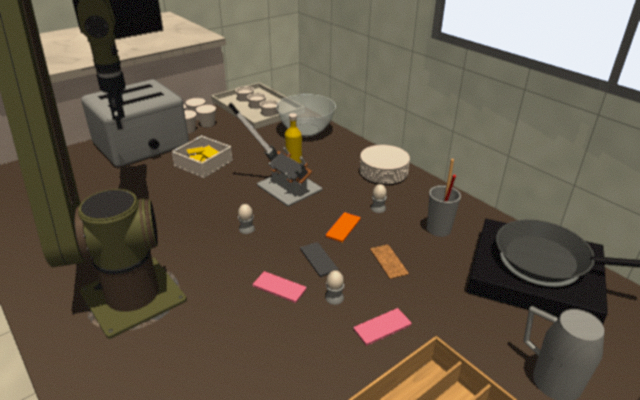

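The scene view shows the dark slate at about (284,205) and the cork at (224,239). Pink decoys are at (185,191) and (284,173), and an orange one at (302,243). The cradle is around (420,245), with its bar up to (495,135). Only the dark grey slab and the light brown sheet fit the description.

```bash
cat > h.py <<'E'
import cv2,numpy as np
from scipy.spatial.transform import Rotation as R
def ray(cal,uv):
    K=cal["camera_matrix"];T=np.asarray(cal["world_to_cam"])
    uv=np.atleast_2d(uv).astype(float)
    d=np.c_[(uv[:,0]-K[0,2])/K[0,0],-(uv[:,1]-K[1,2])/K[1,1],-np.ones(len(uv))]
    return -T[:3,:3].T@T[:3,3], d@T[:3,:3]
def onz(cal,uv,z):
    o,d=ray(cal,uv); return o+d*((z-o[2])/d[:,2])[:,None]
def cloud(cal,D):
    v,u=np.mgrid[:D.shape[0],:D.shape[1]]
    o,d=ray(cal,np.c_[u.ravel(),v.ravel()])
    return (o+d*D.reshape(-1,1)).reshape(D.shape+(3,))
def proj(cal,p):
    K=cal["camera_matrix"];T=np.asarray(cal["world_to_cam"])
    c=np.atleast_2d(p)@T[:3,:3].T+T[:3,3]
    return np.c_[K[0,0]*c[:,0]/-c[:,2]+K[0,2],-K[1,1]*c[:,1]/-c[:,2]+K[1,2]]
E
python3 - <<'E'
from rig import viewer
from h import *
seeds={"scene":{"slate":(284,205),"cork":(224,239)},"side":{"slate":(318,258),"cork":(389,261)}}
for n in seeds:
    f=np.load(f"{n}0.npz");im,D=f["im"],f["d"];cal=viewer.get_calibration(n)
    P=cloud(cal,D)
    hsv=cv2.cvtColor(im,cv2.COLOR_BGR2HSV)
    for k,s in seeds[n].items():
        h=.010 if k=="slate" else .006
        roi=np.zeros(D.shape,np.uint8);cv2.circle(roi,s,40,1,-1)
        print(n,k,"bgr",im[s[1],s[0]],"hsv",hsv[s[1],s[0]],"table",im[s[1]+25,s[0]],"xyz",P[s[1],s[0]].round(4))
        c=cv2.GaussianBlur(im,(3,3),0).astype(int)
        m=(np.abs(c-c[s[1],s[0]]).max(2)<(14 if k=="slate" else 60)).astype(np.uint8)&roi
        if k=="cork": m=((hsv[...,2]>95)&(hsv[...,1]>70)).astype(np.uint8)&roi
        nn,l,st,_=cv2.connectedComponentsWithStats(cv2.morphologyEx(m,cv2.MORPH_CLOSE,np.ones((3,3))))
        i=l[s[1],s[0]]; i = i or 1+np.argmax(st[1:,4])
        uv=np.argwhere(l==i)[:,::-1]
        xy=onz(cal,uv,h)[:,:2]
        r=cv2.minAreaRect((xy*1000).astype(np.float32)); print("   rect mm",np.round(r[0],1),np.round(r[1],1),round(r[2],1))
    # cradle area
    m=(P[...,2]>.03)&(abs(P[...,0]-.5)<.4)&(abs(P[...,1]-.15)<.25)&(D>0)
    print(n,"slate/cork height check done; cradle pts",m.sum(), P[m].min(0),P[m].max(0))
E
python3 - <<'E'
import cv2
a=cv2.imread('pics/scene0.png')[110:290,350:530]; cv2.imwrite('pics/cr.png',cv2.resize(a,(600,600),interpolation=2))
E
```

```text
scene slate bgr [115 117 118] hsv [ 20   6 118] table [ 74 115 180] xyz [ 0.4756 -0.1804  0.0111]
   rect mm [ 463.8 -185.3] [127.1  54.2] 77.6
scene cork bgr [133 176 217] hsv [ 15  99 217] table [ 86 100 118] xyz [ 0.6179 -0.3103  0.0055]
   rect mm [ 619.5 -310.8] [140.   75.5] 70.4
scene slate/cork height check done; cradle pts 5641 [ 0.10003438 -0.09998431  0.0300542 ] [0.89995894 0.3999831  0.28929263]
side slate bgr [72 75 80] hsv [11 26 80] table [49 64 82] xyz [ 0.4629 -0.186   0.0071]
   rect mm [ 462.9 -191.2] [142.   55.9] 77.1
side cork bgr [ 66 127 186] hsv [ 15 165 186] table [53 69 84] xyz [ 0.6087 -0.3198  0.0091]
   rect mm [ 613.4 -314.1] [139.6  62.4] 70.8
side slate/cork height check done; cradle pts 2797 [ 0.10016789 -0.09938409  0.03000538] [0.8996169  0.39999776 0.28899702]
```

View pics/cr.png

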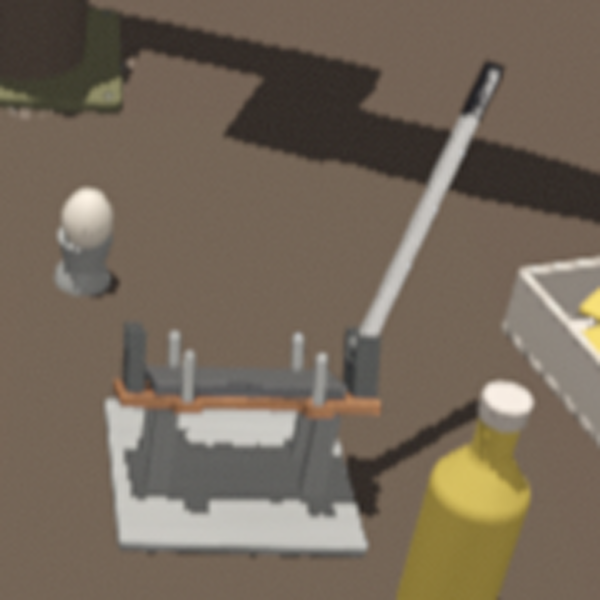

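The crop shows the cradle's four post tops at full-image pixels of about (402.5,210), (406.4,215.6), (439,210.5) and (446.3,216.5). The hinge is on the right and the bar leans outward.

```bash
cat >> h.py <<'E'
def rel(st,p,Rt):
    """shift (mm) and turn (deg) in tool axes from present pose to target TCP p, rotation Rt"""
    R0=R.from_quat(st["tool_rot"])
    return (R0.inv().apply(np.asarray(p)-st["ee_pos"])*1000).round(1),(R0.inv()*Rt).as_rotvec(degrees=True).round(2)
E
python3 - <<'E'
from rig import viewer,state
from h import *
cal=viewer.get_calibration("scene")
hi=onz(cal,[(406.4,215.6),(446.3,216.5)],.132); lo=onz(cal,[(402.5,210),(439,210.5)],.098)
print(hi,lo,"dist",np.linalg.norm(hi[0]-hi[1]),np.linalg.norm(lo[0]-lo[1]),np.linalg.norm(hi-lo,axis=1),"exp 88,72*cos..")
print("mean",np.r_[hi,lo].mean(0))
f=np.load("scene0.npz");im,D=f["im"],f["d"];P=cloud(cal,D)
# foot plate top z=.01
m=((im.min(2)>120)&(abs(P[...,2]-.01)<.012)&(abs(P[...,0]-.58)<.15)&(abs(P[...,1]-.13)<.15)).astype(np.uint8)
uv=np.argwhere(m)[:,::-1]; r=cv2.minAreaRect((onz(cal,uv,.01)[:,:2]*1000).astype(np.float32));print(r)
w=viewer.get_calibration("wrist");T=np.linalg.inv(w["world_to_cam"]);print(w["camera_matrix"],T)
s=state();R0=R.from_quat(s["tool_rot"]);print("cam in tool",R0.inv().apply(T[:3,3]-s["ee_pos"]),R0.as_matrix().T@T[:3,:3])
E
```

```text
[[0.64156721 0.12637708 0.132     ]
 [0.63695672 0.21469735 0.132     ]] [[0.5792043  0.12436026 0.098     ]
 [0.57350256 0.2107468  0.098     ]] dist 0.0884405287496026 0.08657449994022406 [0.07105772 0.07209742] exp 88,72*cos..
mean [0.6078077  0.16904537 0.115     ]
((580.9173583984375, 167.17324829101562), (236.9803009033203, 171.5906219482422), 2.9112815856933594)
[[341.57775464   0.         317.46108603]
 [  0.         341.57775464 204.43311535]
 [  0.           0.           1.        ]] [[ 0.39644077 -0.88399564 -0.24776283  0.14349051]
 [ 0.91805944  0.38136109  0.10830782  0.50962171]
 [-0.00125654 -0.27039864  0.96274763  0.37490402]
 [ 0.          0.          0.          1.        ]]
cam in tool [ 0.06929223  0.00025619 -0.14435486] [[-1.91816452e-03  9.62740563e-01  2.70419913e-01]
 [ 9.99998017e-01  1.99127544e-03  3.99039610e-06]
 [-5.34638815e-04  2.70419385e-01 -9.62742474e-01]]
```

The post spacings (88 and 72 mm) match the data, so the slot is at about (0.608, 0.169, 0.115) with a yaw of about 3°. Next I'll move the wrist camera over the cradle, with tool x towards −y.

```bash
python3 - <<'E'
from rig import state
from h import *
print(rel(state(),[.27,.28,.40],R.from_quat(state()["tool_rot"])))
E
```

```text
(array([-137.6, -160.8, -169.2]), array([0., 0., 0.]))
```

Emit:
apply_moves(
  steps=[
    {"dx": -0.138, "dy": -0.161, "dz": -0.17, "az": -8},
    {"dx": -0.138, "dy": -0.161, "dz": -0.17, "az": -16},
    {"dx": -0.138, "dy": -0.161, "dz": -0.17, "az": -24},
    {"dx": -0.138, "dy": -0.161, "dz": -0.17, "az": -32},
    {"dx": -0.138, "dy": -0.161, "dz": -0.17, "az": -40},
    {"dx": -0.138, "dy": -0.161, "dz": -0.17, "az": -48},
    {"dx": -0.138, "dy": -0.161, "dz": -0.17, "az": -56},
    {"dx": -0.138, "dy": -0.161, "dz": -0.17, "az": -64},
  ],
)

```text
$.steps[0]: bad value
```

```bash
cat >> h.py <<'E'
def down(az): # tool pointing down, tool x at azimuth az (deg)
    a=np.radians(az);x=np.array([np.cos(a),np.sin(a),0]);z=np.array([0,0,-1.]);return R.from_matrix(np.c_[x,np.cross(z,x),z])
E
python3 - <<'E'
from rig import state
from h import *
s=state();print(s["qpos"].round(3),s["ee_pos"],rel(s,[.59,.14,.33],down(-87)))
E
```

```text
[ 1.165  0.261 -0.139  1.173  0.     1.571] [0.20695106 0.48180194 0.23054814] (array([-486.9, -163.1,  -99.2]), array([-6.0000e-02, -1.1000e-01, -1.1625e+02]))
```

Emit:
apply_moves(
  steps=[
    {"dx": -0.02, "dy": -0.023, "dz": -0.025, "ax": 0, "ay": 0, "az": -8},
    {"dx": -0.04, "dy": -0.046, "dz": -0.05, "ax": 0, "ay": 0, "az": -16},
    {"dx": -0.06, "dy": -0.069, "dz": -0.075, "ax": 0, "ay": 0, "az": -24},
    {"dx": -0.08, "dy": -0.092, "dz": -0.1, "ax": 0, "ay": 0, "az": -32},
    {"dx": -0.1, "dy": -0.115, "dz": -0.125, "ax": 0, "ay": 0, "az": -40},
    {"dx": -0.12, "dy": -0.138, "dz": -0.15, "ax": 0, "ay": 0, "az": -48},
    {"dx": -0.138, "dy": -0.161, "dz": -0.17, "ax": 0, "ay": 0, "az": -56},
    {"dx": -0.138, "dy": -0.161, "dz": -0.17, "ax": 0, "ay": 0, "az": -64},
  ],
)

```text
time: 0.9
ee_pos: [0.2714, 0.2779, 0.4042]
tool_rot: [-0.349, 0.937, 0.0, 0.002]
ft_force: [0.2, 1.7, 0.5]
finger_gap: 1.0
grasp_force: 0.0
```

```bash
python3 - <<'E'
from rig import state
from h import *
s=state();print(s["qpos"].round(3),s["ee_pos"],rel(s,[.59,.14,.33],down(-87)))
E
```

```text
[ 7.980e-01  1.000e-03 -0.000e+00  1.565e+00 -1.000e-03  8.500e-02] [0.27136814 0.2779029  0.40419327] (array([-150.3, -312.7,   75.1]), array([ -0.15,   0.22, -52.12]))
```

Emit:
apply_moves(
  steps=[
    {"dx": -0.15, "dy": -0.313, "dz": 0.075, "ax": 0, "ay": 0, "az": -52},
    {"dx": -0.15, "dy": -0.313, "dz": 0.075, "ax": 0, "ay": 0, "az": -52},
    {"dx": -0.15, "dy": -0.313, "dz": 0.075, "ax": 0, "ay": 0, "az": -52},
    {"dx": -0.15, "dy": -0.313, "dz": 0.075, "ax": 0, "ay": 0, "az": -52},
    {"dx": -0.15, "dy": -0.313, "dz": 0.075, "ax": 0, "ay": 0, "az": -52},
    {"dx": -0.15, "dy": -0.313, "dz": 0.075, "ax": 0, "ay": 0, "az": -52},
    {"dx": -0.15, "dy": -0.313, "dz": 0.075, "ax": 0, "ay": 0, "az": -52},
    {"dx": -0.15, "dy": -0.313, "dz": 0.075, "ax": 0, "ay": 0, "az": -52},
    {"dx": -0.15, "dy": -0.313, "dz": 0.075, "ax": 0, "ay": 0, "az": -52},
    {"dx": -0.15, "dy": -0.313, "dz": 0.075, "ax": 0, "ay": 0, "az": -52},
  ],
)

```text
time: 1.9
ee_pos: [0.5882, 0.1404, 0.3251]
tool_rot: [0.724, -0.69, -0.001, 0.001]
ft_force: [-0.6, -0.7, -0.7]
finger_gap: 1.002
grasp_force: 0.0
```

```bash
python3 - <<'E'
from rig import state,viewer
from h import *
import pickle
s=state();print(s["qpos"].round(3),s["ee_pos"],rel(s,[.59,.14,.33],down(-87)))
cal=viewer.get_calibration("wrist");im,D=viewer.grab_frame("wrist");pickle.dump((cal,im,D),open("w1.pkl","wb"));cv2.imwrite("pics/w1.png",im)
E
```

```text
[ 0.234  0.391  0.296  1.479  0.    -1.384] [0.588162   0.14039088 0.3251334 ] (array([ 0.5, -1.8, -4.9]), array([ 0.16, -0.01, -0.31]))
```

View pics/w1.png

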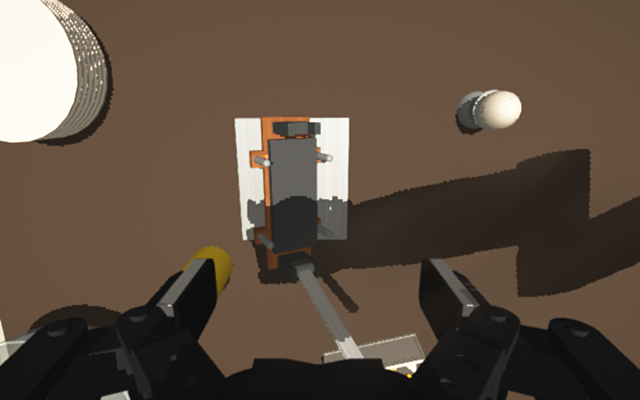

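The wrist view shows the dark low slate spanning about (268..317, 138..252) on the orange-brown bed. The foot plate spans (235..350, 118..240), post tops are near (267,163) and (329,158), and the bar starts at (300,265).

```bash
python3 - <<'E'
from h import *
import pickle
cal,im,D=pickle.load(open("w1.pkl","rb"));P=cloud(cal,D)
b=im.astype(int)
# slate plane
m=np.zeros(D.shape,bool);m[150:190,278:308]=1;m[205:240,285:305]=1;m&=D>0
q=P[m];c=q.mean(0);_,sv,V=np.linalg.svd(q-c);n=V[2]*np.sign(V[2][2]);print("slate pl n",n,"tilt",np.degrees(np.arccos(n[2])),"azim",np.degrees(np.arctan2(-n[1],-n[0])),"rms mm",1e3*sv[2]/len(q)**.5,"c",c)
# footplate: bright
fm=((im.min(2)>110)&(abs(P[...,2]-.01)<.01)).astype(np.uint8);fm[:, :225]=0;fm[:,360:]=0;fm[260:]=0
uv=np.argwhere(fm)[:,::-1];r=cv2.minAreaRect((onz(cal,uv,.01)[:,:2]*1000).astype(np.float32));print("foot",r)
# bed frame from yaw: assume origin guess, z from tilt 28
for yaw in [np.degrees(np.arctan2(-n[1],-n[0]))]:
    print("yaw",yaw)
B=R.from_euler("z",3,degrees=True)*R.from_euler("y",-28,degrees=True)
# slate in bed plane: project mask of grey pixels to plane
sd=(im.max(2).astype(int)-im.min(2)<25)&(abs((P-c)@n)<.004)&(D>0);sd[:,:255]=0;sd[:,330:]=0;sd[:130]=0;sd[262:]=0
k,l,st,ce=cv2.connectedComponentsWithStats(cv2.morphologyEx(sd.astype(np.uint8),cv2.MORPH_OPEN,np.ones((5,5))))
i=1+np.argmax(st[1:,4]);print(st[i])
uv=np.argwhere(l==i)[:,::-1];o,d=ray(cal,uv);X=o+d*(((c-o)@n)/(d@n))[:,None]
Y=B.inv().apply(X);r=cv2.minAreaRect((Y[:,:2]*1000).astype(np.float32));print("slate rect bed axes",r,"z",Y[:,2].mean()*1e3)
ctr=B.apply([r[0][0]/1e3,r[0][1]/1e3,Y[:,2].mean()]);print("slate top centre world",ctr)
# posts: points above slate plane 15..26mm
h=(P-c)@n
pm=((h>.014)&(h<.03)&(D>0)).astype(np.uint8);pm[:,:240]=0;pm[:,345:]=0;pm[:100]=0;pm[262:]=0
k,l,st,ce=cv2.connectedComponentsWithStats(pm)
for j in range(1,k):
    if st[j,4]>6: 
        p=P[l==j]; print(ce[j].round(1),st[j,4],B.inv().apply(np.median(p,0)-ctr).round(4), h[l==j].max().round(4))
# bar
hm=((h>.04)&(D>0)&(im.min(2)>120)).astype(bool);hm[:, :290]=0;hm[:,370:]=0;hm[:265]=0;hm[360:]=0
q=P[hm];bc=q.mean(0);_,sv,V=np.linalg.svd(q-bc);print("bar",bc,V[0],hm.sum(),sv); vb=B.inv().apply(V[0]);print("bar dir bed",vb,"q",np.arctan2(abs(vb[2]),-vb[1]*np.sign(vb[2])))
E
```

```text
slate pl n [-0.47250178 -0.0241836   0.88099785] tilt 28.237030873716872 azim 2.9299571964977753 rms mm 0.6929573727392452 c [0.61333332 0.16147492 0.09486216]
foot ((619.4762573242188, 169.447509765625), (151.5121612548828, 169.08786010742188), 3.0907680988311768)
yaw 2.9299571964977753
[ 269  138   50  115 5047]
slate rect bed axes ((590.5346069335938, 137.32510375976562), (129.51956176757812, 58.7246208190918), 89.71084594726562) z -207.76272826712162
slate top centre world [0.61091451 0.16953023 0.0937956 ]
[283.2 128.6] 62 [ 0.0219 -0.0769  0.0233] 0.0298
[303.3 127.4] 231 [-0.0019 -0.0774  0.0197] 0.0299
[327.5 157.6] 63 [-0.0298 -0.0442  0.0207] 0.0252
[265.3 162.5] 66 [ 0.0413 -0.0445  0.0216] 0.0246
[327.4 232.9] 52 [-0.0299  0.0427  0.0204] 0.025
[269.1 244.2] 64 [0.0412 0.0424 0.0211] 0.0245
[311.4 259.7] 27 [-0.0094  0.0725  0.0189] 0.0256
bar [0.55227103 0.28206526 0.20444388] [ 0.71818682 -0.20316446 -0.66553129] 363 [0.12023784 0.08289715 0.02772207]
bar dir bed [ 0.31141606 -0.24047303 -0.91934366] q 1.8266347240574166
```

The cradle fits well: the foot plate measures 151.5×169 mm, tilt 28.2°, yaw 3.0°, and the bed origin is about (0.621, 0.169, 0.085). The low slate sits about 4 mm down-slope. Before going to the cork I'll check the obstacles around it.

```bash
python3 - <<'E'
from rig import viewer,state
from h import *
for n in ["scene","side"]:
    f=np.load(f"{n}0.npz");P=cloud(viewer.get_calibration(n),f["d"])
    for nm,c,r in [("cork",(.616,-.312),.16),("slate",(.463,-.187),.16)]:
        d=np.hypot(P[...,0]-c[0],P[...,1]-c[1]);m=(d<r)&(P[...,2]>.025)&(f["d"]>0)
        q=np.round(P[m]/.03).astype(int);u,ct=np.unique(q[:,:2],axis=0,return_counts=True)
        print(n,nm,[(tuple((x*.03).round(2)),round(float(P[m][(q[:,:2]==x).all(1)][:,2].max()),3)) for x,k in zip(u,ct) if k>5])
print(rel(state(),[.616,-.312,.22],down(-109.4)))
E
```

```text
scene cork []
scene slate [((np.float64(0.39), np.float64(-0.33)), 0.085), ((np.float64(0.39), np.float64(-0.3)), 0.084), ((np.float64(0.42), np.float64(-0.33)), 0.087), ((np.float64(0.42), np.float64(-0.3)), 0.086)]
side cork []
side slate [((np.float64(0.39), np.float64(-0.33)), 0.087), ((np.float64(0.39), np.float64(-0.3)), 0.081), ((np.float64(0.42), np.float64(-0.33)), 0.086)]
(array([453.7,  -6.7, 106. ]), array([ 9.000e-02, -1.000e-02,  2.215e+01]))
```

Emit:
apply_moves(
  steps=[
    {"dx": 0.454, "dy": -0.007, "dz": 0.106, "ax": 0, "ay": 0, "az": 22.2},
    {"dx": 0.454, "dy": -0.007, "dz": 0.106, "ax": 0, "ay": 0, "az": 22.2},
    {"dx": 0.454, "dy": -0.007, "dz": 0.106, "ax": 0, "ay": 0, "az": 22.2},
    {"dx": 0.454, "dy": -0.007, "dz": 0.106, "ax": 0, "ay": 0, "az": 22.2},
    {"dx": 0.454, "dy": -0.007, "dz": 0.106, "ax": 0, "ay": 0, "az": 22.2},
    {"dx": 0.454, "dy": -0.007, "dz": 0.106, "ax": 0, "ay": 0, "az": 22.2},
    {"dx": 0.454, "dy": -0.007, "dz": 0.106, "ax": 0, "ay": 0, "az": 22.2},
    {"dx": 0.454, "dy": -0.007, "dz": 0.106, "ax": 0, "ay": 0, "az": 22.2},
    {"dx": 0.454, "dy": -0.007, "dz": 0.106, "ax": 0, "ay": 0, "az": 22.2},
    {"dx": 0.454, "dy": -0.007, "dz": 0.106, "ax": 0, "ay": 0, "az": 22.2},
  ],
)

```text
time: 2.95
ee_pos: [0.6161, -0.3154, 0.2196]
tool_rot: [-0.576, 0.817, -0.0, -0.001]
ft_force: [0.6, 0.0, 0.1]
finger_gap: 1.001
grasp_force: 0.0
```

```bash
python3 - <<'E'
from rig import state,viewer
from h import *
import pickle
s=state();print(s["qpos"].round(3),s["ee_pos"])
cal=viewer.get_calibration("wrist");im,D=viewer.grab_frame("wrist");pickle.dump((cal,im,D),open("w2.pkl","wb"));cv2.imwrite("pics/w2.png",im)
print(proj(cal,[[.616,-.312,.006],[.463,-.187,.01]]))
E
```

```text
[-4.730e-01  5.640e-01  3.150e-01  1.322e+00 -1.000e-03 -1.701e+00] [ 0.61611781 -0.31539819  0.21958589]
[[317.92987077 178.17153136]
 [486.20019898 237.59299641]]
```

View pics/w2.png

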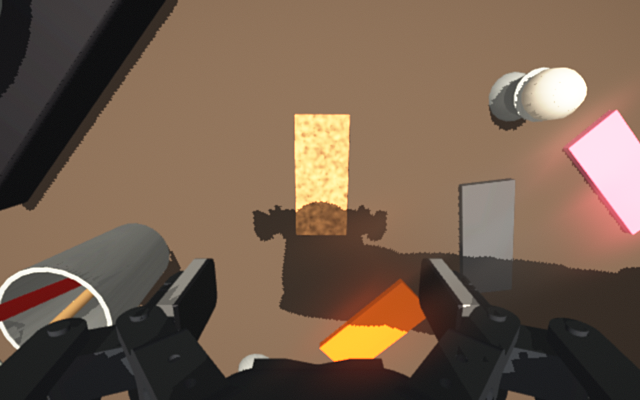

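The wrist view shows the cork at (294..350, 114..236). The dark slate is at (460..515, 180..292), and the orange and pink decoys lie apart from both. The nearest egg is at about (550,95). This enlarged view confirms which two pieces are meant.

```bash
python3 - <<'E'
from h import *
from rig import state
import pickle
cal,im,D=pickle.load(open("w2.pkl","rb"));P=cloud(cal,D);hsv=cv2.cvtColor(im,cv2.COLOR_BGR2HSV)
print([im[y,x] for x,y in [(320,160),(320,220),(270,160),(490,220),(490,280),(440,220),(440,270),(300,260)]])
def rect(m,box,h):
    k=np.zeros(D.shape,np.uint8);x0,x1,y0,y1=box;k[y0:y1,x0:x1]=m[y0:y1,x0:x1]
    k=cv2.morphologyEx(cv2.morphologyEx(k,cv2.MORPH_CLOSE,np.ones((5,5))),cv2.MORPH_OPEN,np.ones((5,5)))
    c=max(cv2.findContours(k,0,2)[0],key=cv2.contourArea)[:,0]
    r=cv2.minAreaRect((onz(cal,c,h)[:,:2]*1000).astype(np.float32));print("rect",r,"bbox",cv2.boundingRect(c))
    return r
z=np.median(P[130:190,305:340,2]);print("cork z",z,"table z",np.median(P[60:100,300:340,2]),"slate z",np.median(P[200:240,475:505,2]))
bw=im.astype(int)
sat=(hsv[...,1]>0)
cm=(hsv[...,2]>180)|((hsv[...,1]>95)&(hsv[...,2]>60))
r1=rect(cm.astype(np.uint8),(285,360,105,245),.006)
sm=(bw[...,2]-bw[...,0]<18)
r2=rect(sm.astype(np.uint8),(450,525,172,300),.010)
E
```

```text
[array([154, 236, 255], dtype=uint8), array([ 64, 106, 157], dtype=uint8), array([ 93, 118, 147], dtype=uint8), array([136, 141, 148], dtype=uint8), array([63, 64, 68], dtype=uint8), array([ 93, 117, 145], dtype=uint8), array([128, 139, 144], dtype=uint8), array([42, 51, 65], dtype=uint8)]
cork z 0.007814098720482082 table z 0.0017638324010740003 slate z 0.011780682871955828
rect ((610.0176391601562, -309.0081787109375), (153.13587951660156, 73.62259674072266), 73.47002410888672) bbox (285, 105, 75, 140)
rect ((462.09979248046875, -177.7852783203125), (145.7235565185547, 85.80946350097656), 76.2519760131836) bbox (450, 180, 75, 120)
```

```bash
python3 - <<'E'
from h import *
import pickle
cal,im,D=pickle.load(open("w2.pkl","rb"))
b=cv2.GaussianBlur(im,(3,3),0).astype(float);ra=b[...,0]/(b[...,2]+1)
def rect(m,box,h):
    k=np.zeros(D.shape,np.uint8);x0,x1,y0,y1=box;k[y0:y1,x0:x1]=m[y0:y1,x0:x1]
    k=cv2.morphologyEx(cv2.morphologyEx(k,cv2.MORPH_CLOSE,np.ones((7,7))),cv2.MORPH_OPEN,np.ones((9,9)))
    c=max(cv2.findContours(k,0,2)[0],key=cv2.contourArea)[:,0]
    c=cv2.approxPolyDP(cv2.convexHull(c),2,True)[:,0]
    r=cv2.minAreaRect((onz(cal,c,h)[:,:2]*1000).astype(np.float32));print("rect",np.round(r[0],1),np.round(r[1],1),round(r[2],2),"bbox",cv2.boundingRect(c))
rect(((b[...,2]>190)|(ra<.54)).astype(np.uint8),(285,360,105,245),.006)
rect((ra>.80).astype(np.uint8),(450,525,172,300),.010)
E
```

```text
rect [ 606.5 -304.3] [141.1  72. ] 69.24 bbox (295, 113, 65, 132)
rect [ 469.3 -181.3] [139.6  70.1] 76.25 bbox (450, 180, 64, 120)
```

```bash
python3 - <<'E'
from h import *
from rig import state
import pickle
cal,im,D=pickle.load(open("w2.pkl","rb"))
for nm,uv,h in [("cork",[(294.5,114),(350,114),(347.5,236),(296.5,235)],.006),("slate",[(460,185),(514.5,179.5),(513,292),(461,290)],.010)]:
    # refine corners on the grey image
    g=cv2.cvtColor(im,cv2.COLOR_BGR2GRAY)
    c=cv2.cornerSubPix(g,np.float32(uv).reshape(-1,1,2),(4,4),(-1,-1),(3,50,.01))[:,0]
    for q in (np.float32(uv),c):
        X=onz(cal,q,h)[:,:2]*1000
        e=np.linalg.norm(X-np.roll(X,-1,0),axis=1)
        l=(X[0]+X[1]-X[2]-X[3])/2
        print(nm,q.round(1).tolist(),"edges",e.round(1),"ctr",X.mean(0).round(1),"long az",np.degrees(np.arctan2(l[1],l[0])).round(2))
s=state()
print(rel(s,[.616,-.312,.03],down(-109.4)))
E
```

```text
cork [[294.5, 114.0], [350.0, 114.0], [347.5, 236.0], [296.5, 235.0]] edges [ 56.2 131.8  57.  130.6] ctr [ 611.6 -311. ] long az -109.62
cork [[294.1000061035156, 113.80000305175781], [349.1000061035156, 114.30000305175781], [345.5, 234.6999969482422], [295.70001220703125, 234.1999969482422]] edges [ 55.8 130.   55.6 129.9] ctr [ 612.5 -311.9] long az -110.05
slate [[460.0, 185.0], [514.5, 179.5], [513.0, 292.0], [461.0, 290.0]] edges [ 57.1 134.1  60.7 125.2] ctr [ 462.4 -184.9] long az -102.17
slate [[460.5, 184.3000030517578], [513.5999755859375, 179.1999969482422], [510.0, 289.29998779296875], [461.0, 290.0]] edges [ 55.7 130.5  56.6 125.8] ctr [ 463.1 -186.3] long az -102.86
(array([ -4. ,   1.4, 189.2]), array([ 0.04, -0.09, -0.25]))
```

The cork corners give exactly 130×56 mm, centred at (612.5, −312), with its long side at −110°. The slate is at (463, −187), −102.5°. I'll pre-shape the gripper to about 68 mm and descend on the cork.

Emit:
apply_moves(
  steps=[
    {"dx": -0.003, "dy": 0.005, "dz": 0.05, "ax": 0, "ay": 0, "az": 0.4},
    {"dx": -0.003, "dy": 0.005, "dz": 0.1, "ax": 0, "ay": 0, "az": 0.4},
    {"dx": -0.003, "dy": 0.005, "dz": 0.15, "ax": 0, "ay": 0, "az": 0.4},
    {"dx": -0.003, "dy": 0.005, "dz": 0.19, "ax": 0, "ay": 0, "az": 0.4},
    {"dx": -0.003, "dy": 0.005, "dz": 0.205, "ax": 0, "ay": 0, "az": 0.4},
    {"dx": -0.003, "dy": 0.005, "dz": 0.215, "ax": 0, "ay": 0, "az": 0.4},
    {"dx": -0.003, "dy": 0.005, "dz": 0.215, "ax": 0, "ay": 0, "az": 0.4},
    {"dx": -0.003, "dy": 0.005, "dz": 0.215, "ax": 0, "ay": 0, "az": 0.4},
  ],
  gripper=-0.6,
  grip_force=20,
)

```text
time: 3.8
ee_pos: [0.6148, -0.3075, 0.0072]
tool_rot: [-0.575, 0.818, -0.001, 0.001]
ft_force: [-0.4, -0.2, -0.1]
finger_gap: 0.801
grasp_force: 0.0
```

```bash
python3 - <<'E'
from h import *
from rig import state
s=state();print(s["ee_pos"],s["finger_gap"],s["ft_force"],rel(s,[.6125,-.312,-.008],down(-110)))
E
```

```text
[ 0.61483589 -0.30753989  0.0072388 ] 0.8012723995281217 [-0.37409155 -0.15031149 -0.10606899] (array([ 5. ,  0.7, 15.2]), array([-0.16, -0.01,  0.21]))
```

Emit:
apply_moves(
  steps=[
    {"dx": 0.005, "dy": 0.001, "dz": 0.002, "ax": 0, "ay": 0, "az": 0.2},
    {"dx": 0.005, "dy": 0.001, "dz": 0.004, "ax": 0, "ay": 0, "az": 0.2},
    {"dx": 0.005, "dy": 0.001, "dz": 0.006, "ax": 0, "ay": 0, "az": 0.2},
    {"dx": 0.005, "dy": 0.001, "dz": 0.007, "ax": 0, "ay": 0, "az": 0.2},
    {"dx": 0.005, "dy": 0.001, "dz": 0.008, "ax": 0, "ay": 0, "az": 0.2},
    {"dx": 0.005, "dy": 0.001, "dz": 0.008, "ax": 0, "ay": 0, "az": 0.2},
  ],
)

```text
time: 4.4
ee_pos: [0.6107, -0.3122, -0.0029]
tool_rot: [-0.573, 0.819, 0.0, -0.0]
ft_force: [0.4, 0.1, -0.5]
finger_gap: 0.801
grasp_force: 0.0
```

```bash
python3 - <<'E'
from h import *
from rig import state
s=state();print(s["ee_pos"],s["finger_gap"],s["ft_force"],rel(s,[.6125,-.312,-.008],down(-110)))
E
```

```text
[ 0.61069925 -0.31220539 -0.0029297 ] 0.8006333192084196 [ 0.35777519  0.08900196 -0.48261293] (array([-0.8, -1.6,  5.1]), array([ 0.02,  0.01, -0.05]))
```

Emit:
apply_moves(
  steps=[
    {"dx": 0, "dy": 0, "dz": 0.001, "ax": 0, "ay": 0, "az": 0},
    {"dx": 0, "dy": 0, "dz": 0.002, "ax": 0, "ay": 0, "az": 0},
    {"dx": 0, "dy": 0, "dz": 0.003, "ax": 0, "ay": 0, "az": 0},
    {"dx": 0, "dy": 0, "dz": 0.003, "ax": 0, "ay": 0, "az": 0},
  ],
)

```text
time: 4.8
ee_pos: [0.6107, -0.3122, -0.0059]
tool_rot: [-0.573, 0.819, 0.0, -0.0]
ft_force: [0.3, -0.8, -0.4]
finger_gap: 0.799
grasp_force: 0.0
```

Emit:
apply_moves(
  steps=[
    {"dx": 0, "dy": 0, "dz": 0.001, "ax": 0, "ay": 0, "az": 0},
    {"dx": 0, "dy": 0, "dz": 0.001, "ax": 0, "ay": 0, "az": 0},
  ],
)

```text
time: 5.0
ee_pos: [0.6108, -0.3122, -0.0068]
tool_rot: [-0.573, 0.819, 0.0, -0.0]
ft_force: [-0.1, 0.3, 0.3]
finger_gap: 0.802
grasp_force: 0.0
```

Emit:
apply_moves(
  steps=[
    {"dx": 0, "dy": 0, "dz": 0.001, "ax": 0, "ay": 0, "az": 0},
    {"dx": 0, "dy": 0, "dz": 0.001, "ax": 0, "ay": 0, "az": 0},
  ],
)

```text
time: 5.2
ee_pos: [0.6109, -0.3123, -0.0072]
tool_rot: [-0.573, 0.819, -0.0, 0.0]
ft_force: [-0.7, 0.7, 3.4]
finger_gap: 0.797
grasp_force: 1.7
```

Emit:
apply_moves(
  steps=[
    {"dx": 0, "dy": 0, "dz": 0.001, "ax": 0, "ay": 0, "az": 0},
    {"dx": 0, "dy": 0, "dz": 0.001, "ax": 0, "ay": 0, "az": 0},
  ],
)

```text
time: 5.4
ee_pos: [0.611, -0.3123, -0.0072]
tool_rot: [-0.573, 0.819, -0.0, 0.0]
ft_force: [-2.0, 1.0, 9.1]
finger_gap: 0.802
grasp_force: 4.4
```

Emit:
apply_moves(
  steps=[
    {"dx": 0, "dy": 0, "dz": -0.005, "ax": 0, "ay": 0, "az": 0},
    {"dx": 0, "dy": 0, "dz": -0.005, "ax": 0, "ay": 0, "az": 0},
  ],
)

```text
time: 5.6
ee_pos: [0.6114, -0.3126, -0.0031]
tool_rot: [-0.573, 0.819, -0.001, 0.0]
ft_force: [0.2, 0.4, 0.0]
finger_gap: 0.8
grasp_force: 0.0
```

Emit:
apply_moves(
  steps=[
    {"dx": 0, "dy": 0, "dz": 0, "ax": 0, "ay": 0, "az": 0},
    {"dx": 0, "dy": 0, "dz": 0, "ax": 0, "ay": 0, "az": 0},
    {"dx": 0, "dy": 0, "dz": 0, "ax": 0, "ay": 0, "az": 0},
    {"dx": 0, "dy": 0, "dz": 0, "ax": 0, "ay": 0, "az": 0},
    {"dx": 0, "dy": 0, "dz": 0, "ax": 0, "ay": 0, "az": 0},
  ],
  gripper=1,
  grip_force=25,
)

```text
time: 6.1
ee_pos: [0.6111, -0.3124, -0.0036]
tool_rot: [-0.573, 0.819, -0.0, 0.0]
ft_force: [0.2, 0.0, 3.5]
finger_gap: 0.645
grasp_force: 26.7
```

The cork is gripped: 26.7 N at an opening of about 55 mm. I'll lift it and compute the carry.

```bash
cat >> h.py <<'E'
BO=np.array([.621,.1694,.085]);B=R.from_euler("z",3,degrees=True)*R.from_euler("y",-28,degrees=True)
TR=B*R.from_matrix(np.array([[0,-1,0],[-1,0,0],[0,0,-1.]]))
def bp(x,y,z): return BO+B.apply(np.array([x,y,z])/1000)
def inbed(p): return B.inv().apply(np.asarray(p)-BO)*1000
E
python3 - <<'E'
from h import *
from rig import state
s=state()
print(rel(s,[.600,-.25,.22],down(-87)),TR.as_matrix().round(2))
print(bp(-1.5,1,110))
E
```

```text
(array([ -54.8,   31.7, -223.6]), array([-3.000e-02, -1.000e-02, -2.305e+01])) [[ 0.05 -0.88  0.47]
 [-1.   -0.05  0.02]
 [ 0.   -0.47 -0.88]]
[0.56805396 0.16762659 0.18142003]
```

Emit:
apply_moves(
  steps=[
    {"dx": 0, "dy": 0, "dz": -0.02, "ax": 0, "ay": 0, "az": 0},
    {"dx": 0, "dy": 0, "dz": -0.05, "ax": 0, "ay": 0, "az": 0},
    {"dx": 0, "dy": 0, "dz": -0.09, "ax": 0, "ay": 0, "az": 0},
    {"dx": 0, "dy": 0, "dz": -0.13, "ax": 0, "ay": 0, "az": 0},
    {"dx": 0, "dy": 0, "dz": -0.17, "ax": 0, "ay": 0, "az": 0},
    {"dx": 0, "dy": 0, "dz": -0.2, "ax": 0, "ay": 0, "az": 0},
    {"dx": 0, "dy": 0, "dz": -0.22, "ax": 0, "ay": 0, "az": 0},
    {"dx": 0, "dy": 0, "dz": -0.22, "ax": 0, "ay": 0, "az": 0},
  ],
)

```text
time: 6.9
ee_pos: [0.6124, -0.3131, 0.2195]
tool_rot: [-0.573, 0.819, -0.003, 0.001]
ft_force: [0.3, 0.4, -0.1]
finger_gap: 0.639
grasp_force: 26.8
```

```bash
python3 - <<'E'
from h import *
from rig import state
s=state()
print(s["ee_pos"],s["finger_gap"],s["grasp_force"])
print(rel(s,bp(-1.5,1,110),TR))
E
```

```text
[ 0.61241131 -0.31307115  0.21950398] 0.6386309681145919 26.76870882511139
(array([-436.4,  206.7,   36.6]), array([ 27.3 ,  -5.74, -22.56]))
```

Emit:
apply_moves(
  steps=[
    {"dx": -0.025, "dy": 0.012, "dz": -0.01, "ax": 2, "ay": -0.4, "az": -1.5},
    {"dx": -0.065, "dy": 0.03, "dz": -0.015, "ax": 5, "ay": -1, "az": -4},
    {"dx": -0.11, "dy": 0.052, "dz": -0.02, "ax": 8, "ay": -1.7, "az": -6.5},
    {"dx": -0.155, "dy": 0.073, "dz": -0.02, "ax": 11, "ay": -2.3, "az": -9},
    {"dx": -0.2, "dy": 0.095, "dz": -0.02, "ax": 14, "ay": -3, "az": -11.5},
    {"dx": -0.245, "dy": 0.116, "dz": -0.02, "ax": 17, "ay": -3.6, "az": -14},
    {"dx": -0.29, "dy": 0.137, "dz": -0.01, "ax": 20, "ay": -4.2, "az": -16.5},
    {"dx": -0.335, "dy": 0.158, "dz": 0, "ax": 23, "ay": -4.8, "az": -19},
    {"dx": -0.375, "dy": 0.178, "dz": 0.01, "ax": 26, "ay": -5.4, "az": -21},
    {"dx": -0.41, "dy": 0.194, "dz": 0.025, "ax": 27.3, "ay": -5.7, "az": -22.6},
  ],
)

```text
time: 7.9
ee_pos: [0.5661, 0.141, 0.1888]
tool_rot: [0.705, -0.667, 0.163, -0.174]
ft_force: [0.3, -0.6, -1.2]
finger_gap: 0.65
grasp_force: 26.8
```

```bash
python3 - <<'E'
from h import *
from rig import state
s=state()
print(s["ee_pos"],inbed(s["ee_pos"]),s["finger_gap"],s["grasp_force"])
print(rel(s,bp(-1.5,1,110),TR))
E
```

```text
[0.56607639 0.14102342 0.18879397] [ -1.01116907 -25.46320677 118.09158856] 0.6503159085115282 26.787257194519043
(array([-26.4,   0.4,   8.2]), array([0.37, 0.17, 0.11]))
```

Emit:
apply_moves(
  steps=[
    {"dx": -0.015, "dy": 0.0, "dz": 0.01, "ax": 0.4, "ay": 0.2, "az": 0.1},
    {"dx": -0.0265, "dy": 0.0005, "dz": 0.02, "ax": 0.4, "ay": 0.2, "az": 0.1},
    {"dx": -0.0265, "dy": 0.0005, "dz": 0.04, "ax": 0.4, "ay": 0.2, "az": 0.1},
    {"dx": -0.0265, "dy": 0.0005, "dz": 0.055, "ax": 0.4, "ay": 0.2, "az": 0.1},
    {"dx": -0.0265, "dy": 0.0005, "dz": 0.058, "ax": 0.4, "ay": 0.2, "az": 0.1},
    {"dx": -0.0265, "dy": 0.0005, "dz": 0.058, "ax": 0.4, "ay": 0.2, "az": 0.1},
  ],
)

```text
time: 8.5
ee_pos: [0.5937, 0.1665, 0.1381]
tool_rot: [0.703, -0.669, 0.167, -0.174]
ft_force: [-0.8, -0.1, 1.4]
finger_gap: 0.645
grasp_force: 26.8
```

```bash
python3 - <<'E'
from h import *
from rig import state,viewer
import pickle
s=state()
print(s["ee_pos"],inbed(s["ee_pos"]),s["finger_gap"],s["grasp_force"],rel(s,bp(-1.5,1,60),TR))
out=[]
cal=viewer.get_calibration("wrist");im,D=viewer.grab_frame("wrist");pickle.dump((cal,im,D),open("w3.pkl","wb"))
c2=viewer.get_calibration("scene");i2,D2=viewer.grab_frame("scene");pickle.dump((c2,i2,D2),open("s3.pkl","wb"))
a=cv2.resize(im[:,160:480],(400,500));b=cv2.resize(i2[150:275,370:470],(400,500),interpolation=2)
cv2.imwrite("pics/w3.png",np.hstack([a,b]))
print(proj(cal,[bp(36,44,34),bp(-36,44,34),bp(36,-44,34),bp(-36,-44,34)]),proj(c2,[bp(36,44,34),bp(-36,44,34),bp(36,-44,34),bp(-36,-44,34)]))
E
```

```text
[0.59365947 0.16650195 0.13814567] [ 0.70928579 -1.4631822  59.81405794] 0.6447095552183133 26.778590083122253 (array([-2.5,  2.2, -0.2]), array([ 0.06, -0.15, -0.16]))
[[256.53123099 315.83136108]
 [383.01189642 315.28406012]
 [247.35058446 161.71878944]
 [391.23078573 161.05381596]] [[445.91796101 215.81463421]
 [438.93205723 209.81063793]
 [406.29475291 214.92745773]
 [401.84076432 208.99200225]]
```

View pics/w3.png

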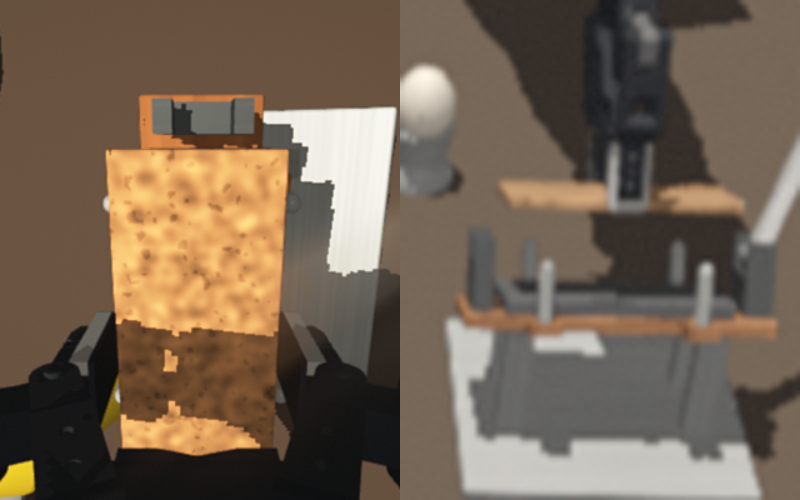

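```bash
python3 - <<'E'
from h import *
import pickle
cal,im,D=pickle.load(open("w3.pkl","rb"))
print("catch inner top edge",proj(cal,[bp(0,-71,44)]), "cork end top if y_c=-1.46", proj(cal,[bp(.7,-1.46-65,60+6.6+3)]), "1mm:",proj(cal,[bp(.7,-.46-65,69.6)]))
print("measured rows catch ~107, cork ~120")
E
```

```text
catch inner top edge [[319.22048874 104.92300928]] cork end top if y_c=-1.46 [[317.79905396 116.39084399]] 1mm: [[317.81023467 119.08530637]]
measured rows catch ~107, cork ~120
```

The cork is centred over the slot within about 2 mm (cork mid at pixel 318, posts mid at 320). I'll correct by 2–3 mm and go down.

Emit:
apply_moves(
  steps=[
    {"dx": -0.001, "dy": 0.0025, "dz": 0, "ax": 0, "ay": 0, "az": 0},
    {"dx": -0.001, "dy": 0.0025, "dz": 0.01, "ax": 0, "ay": 0, "az": 0},
    {"dx": -0.001, "dy": 0.0025, "dz": 0.02, "ax": 0, "ay": 0, "az": 0},
    {"dx": -0.001, "dy": 0.0025, "dz": 0.03, "ax": 0, "ay": 0, "az": 0},
    {"dx": -0.001, "dy": 0.0025, "dz": 0.04, "ax": 0, "ay": 0, "az": 0},
    {"dx": -0.001, "dy": 0.0025, "dz": 0.046, "ax": 0, "ay": 0, "az": 0},
    {"dx": -0.001, "dy": 0.0025, "dz": 0.046, "ax": 0, "ay": 0, "az": 0},
  ],
)

```text
time: 9.3
ee_pos: [0.6133, 0.1691, 0.0964]
tool_rot: [0.703, -0.669, 0.167, -0.175]
ft_force: [-0.5, -0.4, -0.0]
finger_gap: 0.644
grasp_force: 26.8
```

Emit:
apply_moves(
  steps=[
    {"dx": 0, "dy": 0, "dz": 0.001, "ax": 0, "ay": 0, "az": 0},
    {"dx": 0, "dy": 0, "dz": 0.002, "ax": 0, "ay": 0, "az": 0},
    {"dx": 0, "dy": 0, "dz": 0.003, "ax": 0, "ay": 0, "az": 0},
    {"dx": 0, "dy": 0, "dz": 0.003, "ax": 0, "ay": 0, "az": 0},
  ],
)

```text
time: 9.7
ee_pos: [0.6151, 0.1695, 0.0956]
tool_rot: [0.703, -0.669, 0.167, -0.176]
ft_force: [-0.1, 0.6, 0.3]
finger_gap: 0.644
grasp_force: 26.8
```

```bash
python3 - <<'E'
from h import *
from rig import state,viewer
s=state()
print(inbed(s["ee_pos"]),s["grasp_force"],B.inv().apply(s["ft_force"]),rel(s,bp(-2,0,6.4),TR))
E
```

```text
[-0.20315078  0.36252071 12.12462532] 26.791063249111176 [0.09731384 0.58215069 0.27620164] (array([0.4, 1.8, 5.7]), array([-0.13, -0.07, -0.13]))
```

Emit:
apply_moves(
  steps=[
    {"dx": 0, "dy": 0.001, "dz": 0.001, "ax": 0, "ay": 0, "az": 0},
    {"dx": 0, "dy": 0.001, "dz": 0.002, "ax": 0, "ay": 0, "az": 0},
    {"dx": 0, "dy": 0.001, "dz": 0.003, "ax": 0, "ay": 0, "az": 0},
    {"dx": 0, "dy": 0.001, "dz": 0.003, "ax": 0, "ay": 0, "az": 0},
  ],
)

```text
time: 10.1
ee_pos: [0.6155, 0.1694, 0.0921]
tool_rot: [0.703, -0.669, 0.167, -0.176]
ft_force: [0.4, -0.6, 0.3]
finger_gap: 0.642
grasp_force: 26.8
```

Emit:
apply_moves(
  steps=[
    {"dx": 0, "dy": 0, "dz": 0.001, "ax": 0, "ay": 0, "az": 0},
    {"dx": 0, "dy": 0, "dz": 0.002, "ax": 0, "ay": 0, "az": 0},
    {"dx": 0, "dy": 0, "dz": 0.002, "ax": 0, "ay": 0, "az": 0},
  ],
)

```text
time: 10.4
ee_pos: [0.6165, 0.1695, 0.0907]
tool_rot: [0.703, -0.669, 0.167, -0.176]
ft_force: [-1.2, 0.3, 2.1]
finger_gap: 0.646
grasp_force: 27.0
```

```bash
python3 - <<'E'
from h import *
from rig import state,viewer
s=state()
print(inbed(s["ee_pos"]),s["grasp_force"],B.inv().apply(s["ft_force"]),rel(s,bp(-2,0,6.4),TR))
E
```

```text
[-1.29106083  0.33643891  7.09558013] 27.03759402036667 [-0.0543255   0.36775957  2.44698142] (array([0.3, 0.7, 0.7]), array([-0.11, -0.07, -0.13]))
```

It made contact at bed z 7.1 mm (6.4 expected). I'll press 0.5 mm more, release gently and retract.

Emit:
apply_moves(
  steps=[
    {"dx": 0, "dy": 0, "dz": 0.0005, "ax": 0, "ay": 0, "az": 0},
    {"dx": 0, "dy": 0, "dz": 0.0005, "ax": 0, "ay": 0, "az": 0},
    {"dx": 0, "dy": 0, "dz": 0.0005, "ax": 0, "ay": 0, "az": 0},
    {"dx": 0, "dy": 0, "dz": 0.0005, "ax": 0, "ay": 0, "az": 0},
  ],
  gripper=-0.55,
)

```text
time: 10.8
ee_pos: [0.6168, 0.1695, 0.09]
tool_rot: [0.703, -0.669, 0.167, -0.176]
ft_force: [0.0, 0.0, -0.4]
finger_gap: 0.77
grasp_force: 0.0
```

Emit:
apply_moves(
  steps=[
    {"dx": 0, "dy": 0, "dz": -0.005, "ax": 0, "ay": 0, "az": 0},
    {"dx": 0, "dy": 0, "dz": -0.015, "ax": 0, "ay": 0, "az": 0},
    {"dx": 0, "dy": 0, "dz": -0.035, "ax": 0, "ay": 0, "az": 0},
    {"dx": 0, "dy": 0, "dz": -0.065, "ax": 0, "ay": 0, "az": 0},
    {"dx": 0, "dy": 0, "dz": -0.1, "ax": 0, "ay": 0, "az": 0},
    {"dx": 0, "dy": 0, "dz": -0.12, "ax": 0, "ay": 0, "az": 0},
    {"dx": 0, "dy": 0, "dz": -0.12, "ax": 0, "ay": 0, "az": 0},
  ],
)

```text
time: 11.5
ee_pos: [0.5612, 0.1674, 0.2004]
tool_rot: [0.702, -0.668, 0.169, -0.179]
ft_force: [0.9, 0.7, 0.8]
finger_gap: 0.775
grasp_force: 0.0
```

```bash
python3 - <<'E'
from h import *
from rig import state,viewer
import pickle
s=state()
print(inbed(s["ee_pos"]),s["finger_gap"])
cal=viewer.get_calibration("wrist");im,D=viewer.grab_frame("wrist");pickle.dump((cal,im,D),open("w4.pkl","wb"))
c2=viewer.get_calibration("scene");i2,D2=viewer.grab_frame("scene")
a=cv2.resize(im[:,120:520],(500,500));b=cv2.resize(i2[190:265,375:475],(300,225),interpolation=2)
b=np.vstack([b,np.zeros((275,300,3),np.uint8)])
cv2.imwrite("pics/w4.png",np.hstack([a,b]))
print(rel(s,[.463,-.187,.20],down(-102.5)))
E
```

```text
[  1.34151376   1.1627183  129.9647229 ] 0.7747771574733714
(array([349. , 101.7, -55.5]), array([-28.29,   3.93,  15.03]))
```

View pics/w4.png

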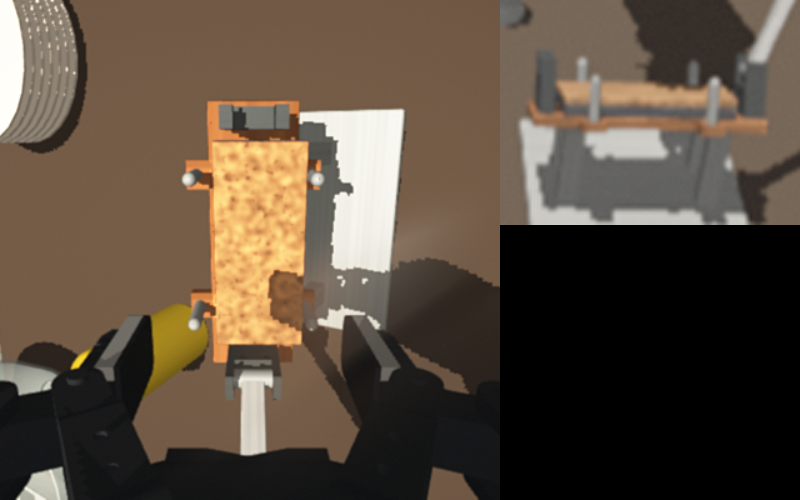

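The cork lies flat on the low slate between the posts (cork at 212..308 in the left crop, posts at 189 and 316). It has settled towards the lower posts. Now I'll go to the slate.

Emit:
apply_moves(
  steps=[
    {"dx": 0.045, "dy": 0.013, "dz": -0.007, "ax": -3, "ay": 0.4, "az": 1.5},
    {"dx": 0.09, "dy": 0.026, "dz": -0.014, "ax": -7, "ay": 1, "az": 4},
    {"dx": 0.135, "dy": 0.039, "dz": -0.021, "ax": -11, "ay": 1.5, "az": 6},
    {"dx": 0.18, "dy": 0.052, "dz": -0.029, "ax": -15, "ay": 2, "az": 8},
    {"dx": 0.225, "dy": 0.066, "dz": -0.036, "ax": -19, "ay": 2.6, "az": 10},
    {"dx": 0.27, "dy": 0.079, "dz": -0.043, "ax": -23, "ay": 3.2, "az": 12},
    {"dx": 0.315, "dy": 0.092, "dz": -0.05, "ax": -26, "ay": 3.6, "az": 14},
    {"dx": 0.349, "dy": 0.102, "dz": -0.055, "ax": -28.3, "ay": 3.9, "az": 15},
    {"dx": 0.349, "dy": 0.102, "dz": -0.055, "ax": -28.3, "ay": 3.9, "az": 15},
    {"dx": 0.349, "dy": 0.102, "dz": -0.055, "ax": -28.3, "ay": 3.9, "az": 15},
  ],
)

```text
time: 12.6
ee_pos: [0.4615, -0.1882, 0.1947]
tool_rot: [-0.625, 0.78, 0.003, -0.004]
ft_force: [0.2, 0.5, -0.7]
finger_gap: 0.773
grasp_force: 0.0
```

```bash
python3 - <<'E'
from h import *
from rig import state,viewer
import pickle
s=state();print(s["ee_pos"],s["qpos"].round(2))
cal=viewer.get_calibration("wrist");im,D=viewer.grab_frame("wrist");pickle.dump((cal,im,D),open("w5.pkl","wb"));cv2.imwrite("pics/w5.png",im)
c=R.from_euler("z",-102.5,degrees=True).apply([[65,28,0],[65,-28,0],[-65,-28,0],[-65,28,0]])/1000+[.463,-.187,.010]
uv=proj(cal,c);g=cv2.cvtColor(im,cv2.COLOR_BGR2GRAY)
q=cv2.cornerSubPix(g,np.float32(uv).reshape(-1,1,2),(6,6),(-1,-1),(3,50,.01))[:,0]
X=onz(cal,q,.01)[:,:2]*1000;print(uv.round(1),q.round(1));l=X[0]+X[1]-X[2]-X[3]
print("edges",np.linalg.norm(X-np.roll(X,-1,0),axis=1),X.mean(0),np.degrees(np.arctan2(l[1],l[0])))
b=im.astype(float);m=((b[...,0]/(b[...,2]+1))>.82).astype(np.uint8)
k=np.zeros_like(m);x,y,w,h=cv2.boundingRect(np.float32(uv));k[y-12:y+h+12,x-12:x+w+12]=m[y-12:y+h+12,x-12:x+w+12];k=cv2.morphologyEx(k,cv2.MORPH_OPEN,np.ones((5,5)))
c=max(cv2.findContours(k,0,2)[0],key=cv2.contourArea)[:,0];r=cv2.minAreaRect((onz(cal,c,.01)[:,:2]*1000).astype(np.float32));print(r)
E
```

```text
[ 0.46149223 -0.18815949  0.19466054] [-0.38  0.24 -0.26  1.08 -0.   -1.74]
[[283.5 114. ]
 [343.6 113.8]
 [341.5 243.8]
 [287.3 244.2]] [[285.4 116.4]
 [344.4 116.4]
 [341.5 243.8]
 [288.5 245.4]]
edges [ 55.04532168 127.62569419  54.77204913 129.23030354] [ 462.37775813 -185.34484918] -102.80601066106011
((462.3079528808594, -185.282470703125), (129.318359375, 55.88163375854492), 77.23915100097656)
```

```bash
python3 - <<'E'
from h import *
from rig import state
print(rel(state(),[.4623,-.1853,-.002],down(-102.8)))
E
```

```text
(array([ -2.6,  -2. , 197. ]), array([ 0.47, -0.14,  0.29]))
```

Emit:
apply_moves(
  steps=[
    {"dx": -0.0025, "dy": -0.002, "dz": 0.05, "ax": 0.5, "ay": -0.1, "az": 0.3},
    {"dx": -0.0025, "dy": -0.002, "dz": 0.1, "ax": 0.5, "ay": -0.1, "az": 0.3},
    {"dx": -0.0025, "dy": -0.002, "dz": 0.145, "ax": 0.5, "ay": -0.1, "az": 0.3},
    {"dx": -0.0025, "dy": -0.002, "dz": 0.17, "ax": 0.5, "ay": -0.1, "az": 0.3},
    {"dx": -0.0025, "dy": -0.002, "dz": 0.18, "ax": 0.5, "ay": -0.1, "az": 0.3},
    {"dx": -0.0025, "dy": -0.002, "dz": 0.18, "ax": 0.5, "ay": -0.1, "az": 0.3},
    {"dx": -0.0025, "dy": -0.002, "dz": 0.18, "ax": 0.5, "ay": -0.1, "az": 0.3},
  ],
)

```text
time: 13.35
ee_pos: [0.4644, -0.1858, 0.0175]
tool_rot: [-0.624, 0.781, -0.002, 0.001]
ft_force: [0.2, -0.2, -0.3]
finger_gap: 0.775
grasp_force: 0.0
```

```bash
python3 - <<'E'
from h import *
from rig import state
s=state();print(s["ee_pos"],rel(s,[.4623,-.1853,-.002],down(-102.8)))
E
```

```text
[ 0.46439489 -0.18577632  0.01749684] (array([-0. ,  2.2, 19.5]), array([-0.27, -0.11,  0.08]))
```

Emit:
apply_moves(
  steps=[
    {"dx": 0, "dy": 0.002, "dz": 0.008, "ax": -0.3, "ay": -0.1, "az": 0},
    {"dx": 0, "dy": 0.002, "dz": 0.014, "ax": -0.3, "ay": -0.1, "az": 0},
    {"dx": 0, "dy": 0.002, "dz": 0.018, "ax": -0.3, "ay": -0.1, "az": 0},
    {"dx": 0, "dy": 0.002, "dz": 0.0195, "ax": -0.3, "ay": -0.1, "az": 0},
    {"dx": 0, "dy": 0.002, "dz": 0.0195, "ax": -0.3, "ay": -0.1, "az": 0},
    {"dx": 0, "dy": 0.002, "dz": 0.0195, "ax": -0.3, "ay": -0.1, "az": 0},
  ],
)

```text
time: 13.95
ee_pos: [0.4614, -0.1857, -0.0031]
tool_rot: [-0.624, 0.781, 0.001, -0.001]
ft_force: [0.9, 0.1, -0.3]
finger_gap: 0.778
grasp_force: 0.0
```

```bash
python3 - <<'E'
from h import *
from rig import state
s=state();print(s["ee_pos"],s["ft_force"],rel(s,[.4623,-.1853,-.002],down(-102.8)))
E
```

```text
[ 0.46140717 -0.18567954 -0.00305388] [ 0.85166704  0.05850687 -0.28433613] (array([-0.6, -0.8, -1.1]), array([0.13, 0.01, 0.01]))
```

Good. I'll raise 1 mm and close with a firmer grip, then test-lift.

Emit:
apply_moves(
  steps=[
    {"dx": 0, "dy": -0.0005, "dz": -0.001, "ax": 0, "ay": 0, "az": 0},
    {"dx": 0, "dy": -0.0005, "dz": -0.001, "ax": 0, "ay": 0, "az": 0},
    {"dx": 0, "dy": -0.0005, "dz": -0.001, "ax": 0, "ay": 0, "az": 0},
    {"dx": 0, "dy": -0.0005, "dz": -0.001, "ax": 0, "ay": 0, "az": 0},
    {"dx": 0, "dy": -0.0005, "dz": -0.001, "ax": 0, "ay": 0, "az": 0},
    {"dx": 0, "dy": -0.0005, "dz": -0.001, "ax": 0, "ay": 0, "az": 0},
  ],
  gripper=1,
  grip_force=60,
)

```text
time: 14.55
ee_pos: [0.4621, -0.1859, -0.0017]
tool_rot: [-0.624, 0.781, 0.001, -0.001]
ft_force: [-0.5, -0.3, 4.8]
finger_gap: 0.63
grasp_force: 64.1
```

Emit:
apply_moves(
  steps=[
    {"dx": 0, "dy": 0, "dz": -0.01, "ax": 0, "ay": 0, "az": 0},
    {"dx": 0, "dy": 0, "dz": -0.03, "ax": 0, "ay": 0, "az": 0},
    {"dx": 0, "dy": 0, "dz": -0.06, "ax": 0, "ay": 0, "az": 0},
    {"dx": 0, "dy": 0, "dz": -0.1, "ax": 0, "ay": 0, "az": 0},
    {"dx": 0, "dy": 0, "dz": -0.14, "ax": 0, "ay": 0, "az": 0},
    {"dx": 0, "dy": 0, "dz": -0.17, "ax": 0, "ay": 0, "az": 0},
    {"dx": 0, "dy": 0, "dz": -0.2, "ax": 0, "ay": 0, "az": 0},
    {"dx": 0, "dy": 0, "dz": -0.22, "ax": 0, "ay": 0, "az": 0},
    {"dx": 0, "dy": 0, "dz": -0.22, "ax": 0, "ay": 0, "az": 0},
  ],
)

```text
time: 15.45
ee_pos: [0.464, -0.1865, 0.2209]
tool_rot: [-0.624, 0.781, -0.002, 0.001]
ft_force: [0.3, 0.2, -2.6]
finger_gap: 0.633
grasp_force: 63.9
```

```bash
python3 - <<'E'
from h import *
from rig import state
s=state();print(s["ee_pos"],s["ft_force"],s["finger_gap"],s["grasp_force"],rel(s,bp(-2,-15,118),TR))
E
```

```text
[ 0.46399008 -0.18649414  0.22087983] [ 0.30248402  0.178082   -2.61219311] 0.6331601021558542 63.930158615112305 (array([-351.9,  -23.3,   32.4]), array([ 27.64,  -3.92, -15.45]))
```

Emit:
apply_moves(
  steps=[
    {"dx": -0.015, "dy": -0.001, "dz": -0.01, "ax": 1.5, "ay": -0.2, "az": -1},
    {"dx": -0.045, "dy": -0.003, "dz": -0.015, "ax": 4, "ay": -0.6, "az": -2.5},
    {"dx": -0.085, "dy": -0.006, "dz": -0.02, "ax": 7, "ay": -1, "az": -4},
    {"dx": -0.13, "dy": -0.009, "dz": -0.02, "ax": 11, "ay": -1.6, "az": -6},
    {"dx": -0.175, "dy": -0.012, "dz": -0.02, "ax": 15, "ay": -2.1, "az": -8.5},
    {"dx": -0.22, "dy": -0.015, "dz": -0.015, "ax": 19, "ay": -2.7, "az": -11},
    {"dx": -0.265, "dy": -0.018, "dz": -0.005, "ax": 23, "ay": -3.3, "az": -13},
    {"dx": -0.305, "dy": -0.02, "dz": 0.01, "ax": 26, "ay": -3.7, "az": -14.5},
    {"dx": -0.335, "dy": -0.022, "dz": 0.025, "ax": 27.6, "ay": -3.9, "az": -15.4},
    {"dx": -0.352, "dy": -0.023, "dz": 0.032, "ax": 27.6, "ay": -3.9, "az": -15.4},
  ],
)

```text
time: 16.45
ee_pos: [0.5581, 0.1546, 0.1815]
tool_rot: [0.706, -0.668, 0.161, -0.172]
ft_force: [-0.4, -0.1, -2.8]
finger_gap: 0.634
grasp_force: 63.9
```

```bash
python3 - <<'E'
from h import *
from rig import state
s=state();print(inbed(s["ee_pos"]),s["ft_force"],s["finger_gap"],s["grasp_force"],rel(s,bp(-2,0,66),TR))
E
```

```text
[-10.81922409 -11.52663131 115.03153657] [-0.39204226 -0.12451166 -2.78351807] 0.6339954447547094 63.907907009124756 (array([-11.3,  -9.5,  49. ]), array([0.71, 0.19, 0.14]))
```

Emit:
apply_moves(
  steps=[
    {"dx": -0.006, "dy": -0.005, "dz": 0, "ax": 0.5, "ay": 0.1, "az": 0.1},
    {"dx": -0.011, "dy": -0.009, "dz": 0.005, "ax": 0.7, "ay": 0.2, "az": 0.1},
    {"dx": -0.011, "dy": -0.009, "dz": 0.02, "ax": 0.7, "ay": 0.2, "az": 0.1},
    {"dx": -0.011, "dy": -0.009, "dz": 0.035, "ax": 0.7, "ay": 0.2, "az": 0.1},
    {"dx": -0.011, "dy": -0.009, "dz": 0.046, "ax": 0.7, "ay": 0.2, "az": 0.1},
    {"dx": -0.011, "dy": -0.009, "dz": 0.049, "ax": 0.7, "ay": 0.2, "az": 0.1},
    {"dx": -0.011, "dy": -0.009, "dz": 0.049, "ax": 0.7, "ay": 0.2, "az": 0.1},
  ],
)

```text
time: 17.15
ee_pos: [0.5926, 0.1644, 0.1462]
tool_rot: [0.702, -0.669, 0.169, -0.177]
ft_force: [-0.2, -0.3, -1.0]
finger_gap: 0.636
grasp_force: 63.9
```

```bash
python3 - <<'E'
from h import *
from rig import state,viewer
import pickle
s=state();print(inbed(s["ee_pos"]),s["finger_gap"],s["grasp_force"],rel(s,bp(-1.5,0,60),TR))
cal=viewer.get_calibration("wrist");im,D=viewer.grab_frame("wrist");pickle.dump((cal,im,D),open("w6.pkl","wb"))
c2=viewer.get_calibration("scene");i2,D2=viewer.grab_frame("scene")
a=cv2.resize(im[:,160:480],(400,500));b=cv2.resize(i2[150:275,370:470],(400,500),interpolation=2)
cv2.imwrite("pics/w6.png",np.hstack([a,b]))
E
```

```text
[ 3.47265802 -3.49903905 67.46972615] 0.6362030825423416 63.91266345977783 (array([-3.5,  5. ,  7.4]), array([-0.3 , -0.15, -0.25]))
```

View pics/w6.png

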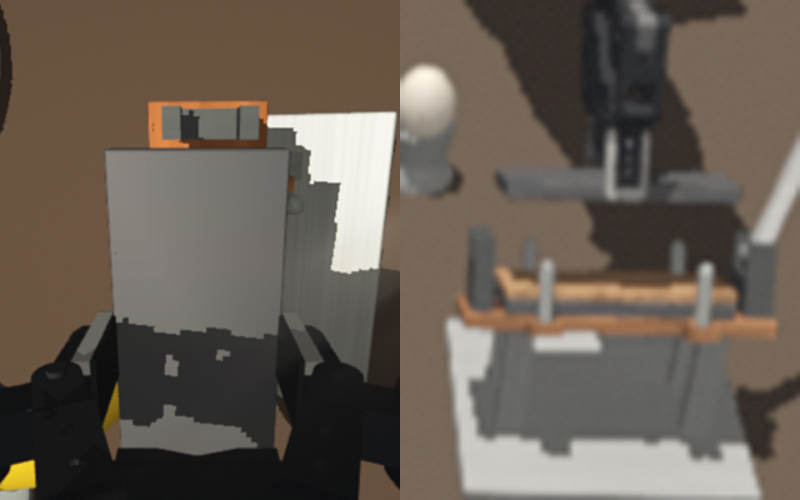

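The slate is held square and its mid (197) is 13 crop pixels left of the notch mid (210), which is about 5 mm. I'll correct by 5 mm and descend to just above the cork.

Emit:
apply_moves(
  steps=[
    {"dx": -0.003, "dy": 0.005, "dz": 0.002, "ax": -0.3, "ay": -0.1, "az": -0.2},
    {"dx": -0.003, "dy": 0.005, "dz": 0.01, "ax": -0.3, "ay": -0.1, "az": -0.2},
    {"dx": -0.003, "dy": 0.005, "dz": 0.016, "ax": -0.3, "ay": -0.1, "az": -0.2},
    {"dx": -0.003, "dy": 0.005, "dz": 0.016, "ax": -0.3, "ay": -0.1, "az": -0.2},
    {"dx": -0.003, "dy": 0.005, "dz": 0.016, "ax": -0.3, "ay": -0.1, "az": -0.2},
  ],
)

```text
time: 17.75
ee_pos: [0.5956, 0.1681, 0.1297]
tool_rot: [0.704, -0.668, 0.167, -0.175]
ft_force: [-0.1, 0.2, -1.6]
finger_gap: 0.633
grasp_force: 63.9
```

```bash
python3 - <<'E'
from h import *
from rig import state,viewer
s=state();print(inbed(s["ee_pos"]),s["finger_gap"],s["grasp_force"],rel(s,bp(-1.5,0,20),TR))
cal=viewer.get_calibration("wrist");im,D=viewer.grab_frame("wrist")
g=im.astype(float);c=proj(cal,[bp(0,-77,44)])[0];print(c)
r=int(c[1]);row=cv2.GaussianBlur(im,(3,3),0)[r];print(r,[(u,row[u].tolist()) for u in range(260,380,4)])
ra=(im[...,0]/(im[...,2]+1.))
for y in (135,145,160,180): 
    m=np.where(ra[y,220:420]>.8)[0]+220; print(y,m.min(),m.max())
E
```

```text
[-1.42356257e+00  7.29683640e-03  5.14051741e+01] 0.6325644476624377 63.90944838523865 (array([-0. ,  0.1, 31.4]), array([-0.01, -0.03, -0.01]))
[314.64943667  86.15869106]
86 [(260, [66, 85, 107]), (264, [65, 86, 112]), (268, [70, 132, 214]), (272, [72, 133, 217]), (276, [109, 117, 116]), (280, [108, 117, 115]), (284, [109, 116, 115]), (288, [109, 116, 114]), (292, [41, 44, 42]), (296, [45, 46, 45]), (300, [45, 46, 45]), (304, [45, 46, 44]), (308, [67, 70, 69]), (312, [109, 115, 114]), (316, [107, 115, 114]), (320, [107, 113, 112]), (324, [107, 114, 112]), (328, [106, 114, 113]), (332, [105, 112, 111]), (336, [105, 112, 111]), (340, [104, 112, 110]), (344, [71, 75, 74]), (348, [101, 108, 107]), (352, [100, 107, 106]), (356, [99, 107, 106]), (360, [90, 102, 106]), (364, [43, 79, 135]), (368, [65, 111, 177]), (372, [184, 198, 200]), (376, [185, 198, 202])]
135 244 419
145 245 419
160 234 419
180 247 419
```

The slate now lines up with the catch (both at about column 318). Descending.

Emit:
apply_moves(
  steps=[
    {"dx": 0, "dy": 0, "dz": 0.008, "ax": 0, "ay": 0, "az": 0},
    {"dx": 0, "dy": 0, "dz": 0.016, "ax": 0, "ay": 0, "az": 0},
    {"dx": 0, "dy": 0, "dz": 0.024, "ax": 0, "ay": 0, "az": 0},
    {"dx": 0, "dy": 0, "dz": 0.03, "ax": 0, "ay": 0, "az": 0},
    {"dx": 0, "dy": 0, "dz": 0.032, "ax": 0, "ay": 0, "az": 0},
    {"dx": 0, "dy": 0, "dz": 0.032, "ax": 0, "ay": 0, "az": 0},
  ],
)

```text
time: 18.4
ee_pos: [0.6106, 0.1688, 0.1012]
tool_rot: [0.704, -0.668, 0.167, -0.175]
ft_force: [0.2, 0.5, -1.1]
finger_gap: 0.633
grasp_force: 63.9
```

Emit:
apply_moves(
  steps=[
    {"dx": 0, "dy": 0, "dz": 0.001, "ax": 0, "ay": 0, "az": 0},
    {"dx": 0, "dy": 0, "dz": 0.002, "ax": 0, "ay": 0, "az": 0},
    {"dx": 0, "dy": 0, "dz": 0.002, "ax": 0, "ay": 0, "az": 0},
  ],
)

```text
time: 18.7
ee_pos: [0.6118, 0.169, 0.1004]
tool_rot: [0.704, -0.668, 0.167, -0.176]
ft_force: [-0.6, -0.6, -1.4]
finger_gap: 0.634
grasp_force: 63.9
```

```bash
python3 - <<'E'
from h import *
from rig import state,viewer
s=state();print(inbed(s["ee_pos"]),B.inv().apply(s["ft_force"]),s["grasp_force"],rel(s,bp(-1.5,0,15),TR))
E
```

```text
[-0.90927688  0.10628272 17.89674476] [-1.23052333 -0.52784398 -0.97636394] 63.93461465835571 (array([0.1, 0.6, 2.9]), array([-0.07, -0.01, -0.01]))
```

Emit:
apply_moves(
  steps=[
    {"dx": 0, "dy": 0, "dz": 0.001, "ax": 0, "ay": 0, "az": 0},
    {"dx": 0, "dy": 0, "dz": 0.002, "ax": 0, "ay": 0, "az": 0},
    {"dx": 0, "dy": 0, "dz": 0.0025, "ax": 0, "ay": 0, "az": 0},
    {"dx": 0, "dy": 0, "dz": 0.0025, "ax": 0, "ay": 0, "az": 0},
  ],
)

```text
time: 19.1
ee_pos: [0.6128, 0.169, 0.0979]
tool_rot: [0.704, -0.668, 0.167, -0.176]
ft_force: [-0.9, -0.5, -1.5]
finger_gap: 0.635
grasp_force: 63.9
```

Emit:
apply_moves(
  steps=[
    {"dx": 0, "dy": 0, "dz": 0.001, "ax": 0, "ay": 0, "az": 0},
    {"dx": 0, "dy": 0, "dz": 0.001, "ax": 0, "ay": 0, "az": 0},
  ],
)

```text
time: 19.3
ee_pos: [0.613, 0.169, 0.0978]
tool_rot: [0.704, -0.668, 0.167, -0.176]
ft_force: [-4.9, -1.6, 5.2]
finger_gap: 0.632
grasp_force: 64.9
```

```bash
python3 - <<'E'
from h import *
from rig import state,viewer
s=state();print(inbed(s["ee_pos"]),B.inv().apply(s["ft_force"]),s["grasp_force"],rel(s,bp(-1.5,0,15),TR))
E
```

```text
[-1.11456676  0.05845981 15.03684196] [-1.95129562 -1.31811313  6.90520824] 64.90186929702759 (array([0.1, 0.4, 0. ]), array([-0.06, -0.  , -0.01]))
```

It landed exactly at the expected height. Release and retract.

Emit:
apply_moves(
  steps=[
    {"dx": 0, "dy": 0, "dz": 0, "ax": 0, "ay": 0, "az": 0},
    {"dx": 0, "dy": 0, "dz": 0, "ax": 0, "ay": 0, "az": 0},
    {"dx": 0, "dy": 0, "dz": 0, "ax": 0, "ay": 0, "az": 0},
    {"dx": 0, "dy": 0, "dz": 0, "ax": 0, "ay": 0, "az": 0},
  ],
  gripper=-0.55,
  grip_force=20,
)

```text
time: 19.7
ee_pos: [0.6138, 0.1692, 0.0973]
tool_rot: [0.704, -0.668, 0.167, -0.176]
ft_force: [0.1, 0.4, -1.2]
finger_gap: 0.775
grasp_force: 0.0
```

Emit:
apply_moves(
  steps=[
    {"dx": 0, "dy": 0, "dz": -0.005, "ax": 0, "ay": 0, "az": 0},
    {"dx": 0, "dy": 0, "dz": -0.015, "ax": 0, "ay": 0, "az": 0},
    {"dx": 0, "dy": 0, "dz": -0.035, "ax": 0, "ay": 0, "az": 0},
    {"dx": 0, "dy": 0, "dz": -0.065, "ax": 0, "ay": 0, "az": 0},
    {"dx": 0, "dy": 0, "dz": -0.1, "ax": 0, "ay": 0, "az": 0},
    {"dx": 0, "dy": 0, "dz": -0.13, "ax": 0, "ay": 0, "az": 0},
    {"dx": 0.03, "dy": 0, "dz": -0.17, "ax": 0, "ay": 0, "az": 0},
    {"dx": 0.05, "dy": 0, "dz": -0.2, "ax": 0, "ay": 0, "az": 0},
    {"dx": 0.05, "dy": 0, "dz": -0.2, "ax": 0, "ay": 0, "az": 0},
  ],
)

```text
time: 20.6
ee_pos: [0.5227, 0.113, 0.2797]
tool_rot: [0.702, -0.668, 0.17, -0.179]
ft_force: [0.0, 0.3, 1.3]
finger_gap: 0.776
grasp_force: 0.0
```

```bash
python3 - <<'E'
from h import *
from rig import state,viewer
import pickle
s=state();print(inbed(s["ee_pos"]),s["qpos"].round(2))
cal=viewer.get_calibration("wrist");im,D=viewer.grab_frame("wrist");pickle.dump((cal,im,D),open("w7.pkl","wb"))
for n in("scene","side"):
    c2=viewer.get_calibration(n);i2,D2=viewer.grab_frame(n);pickle.dump((c2,i2,D2),open(n+"7.pkl","wb"))
    if n=="scene": b=i2[115:275,375:535]
    else: e=i2[90:210,210:330]
a=cv2.resize(im[:,120:520],(400,400));b=cv2.resize(b,(400,400),interpolation=2)
cv2.imwrite("pics/w7.png",np.hstack([a,b]))
# predicted grip pixel for several q
for q in (1.65,1.75,1.85,1.95):
    p=bp(0,80-190*np.cos(q),33+190*np.sin(q)); print(q,p.round(3),[proj(pickle.load(open(n+"7.pkl","rb"))[0],[p])[0].round(1) for n in("scene","side")])
E
```

```text
[  2.18718291 -51.15178201 219.39693152] [ 0.28 -0.08 -0.54  0.63 -0.11 -1.37]
1.65 [0.512 0.259 0.281] [array([470.3, 130.5]), array([241.3, 110.4])]
1.75 [0.512 0.278 0.279] [array([478.8, 131.8]), array([238.2, 109.1])]
1.85 [0.513 0.296 0.275] [array([487. , 133.9]), array([235.5, 108.2])]
1.95 [0.515 0.314 0.27 ] [array([494.8, 136.8]), array([233.2, 107.7])]
```

View pics/w7.png

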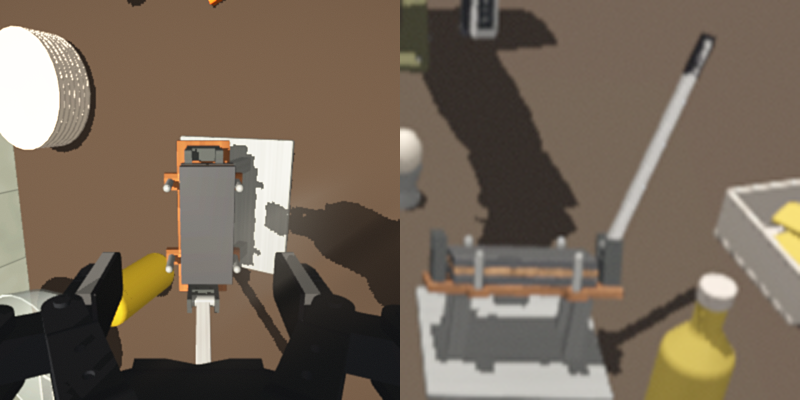

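The stack looks right: the top slate is flat between the posts at (180..234, 165..283), and its edge view shows the layers in order. The bar's grip is at scene pixel (495,136), which matches q ≈ 1.95, so the grip is at about (0.515, 0.314, 0.270).

```bash
cat >> h.py <<'E'
def grip(q,dz=0): return bp(-1,80-190*np.cos(q),33+190*np.sin(q)-19+dz)
E
python3 - <<'E'
from h import *
from rig import state
s=state()
print(rel(s,grip(1.95,75),TR),grip(1.95),inbed(grip(1.95)))
E
```

```text
(array([-200.2,   -0.4,  -50.9]), array([-0.08,  0.01, -0.03])) [0.5229375  0.31480143 0.25273412] [ -1.         150.33435796 190.50234585]
```

Emit:
apply_moves(
  steps=[
    {"dx": 0, "dy": 0, "dz": -0.04, "ax": 0, "ay": 0, "az": 0},
    {"dx": -0.03, "dy": 0, "dz": -0.05, "ax": 0, "ay": 0, "az": 0},
    {"dx": -0.07, "dy": 0, "dz": -0.051, "ax": 0, "ay": 0, "az": 0},
    {"dx": -0.11, "dy": 0, "dz": -0.051, "ax": 0, "ay": 0, "az": 0},
    {"dx": -0.15, "dy": 0, "dz": -0.051, "ax": 0, "ay": 0, "az": 0},
    {"dx": -0.185, "dy": 0, "dz": -0.051, "ax": 0, "ay": 0, "az": 0},
    {"dx": -0.2, "dy": 0, "dz": -0.051, "ax": 0, "ay": 0, "az": 0},
    {"dx": -0.2, "dy": 0, "dz": -0.051, "ax": 0, "ay": 0, "az": 0},
    {"dx": -0.2, "dy": 0, "dz": -0.051, "ax": 0, "ay": 0, "az": 0},
  ],
)

```text
time: 21.65
ee_pos: [0.4872, 0.3122, 0.3172]
tool_rot: [0.704, -0.668, 0.167, -0.174]
ft_force: [0.5, -0.9, -0.3]
finger_gap: 0.773
grasp_force: 0.0
```

```bash
python3 - <<'E'
from h import *
from rig import state,viewer
s=state()
print(s["ft_force"],s["qpos"].round(2),inbed(s["ee_pos"]),rel(s,grip(1.95),TR))
cal=viewer.get_calibration("wrist");im,D=viewer.grab_frame("wrist")
i2,D2=viewer.grab_frame("scene")
cv2.imwrite("pics/w8.png",np.hstack([cv2.resize(im[100:,120:520],(400,300)),cv2.resize(i2[60:210,420:570],(300,300),interpolation=2)]))
print(proj(cal,[bp(0,80-210*np.cos(1.95),33+210*np.sin(1.95))]))
E
```

```text
[ 0.50737561 -0.88728685 -0.28036089] [ 0.74  0.04 -0.3   0.84 -0.3  -0.95] [ -2.3841858  149.63998407 264.20325142] (array([-0.8, -1.5, 73.7]), array([ 0.06, -0.12,  0.07]))
[[313.92716984 247.50661126]]
```

View pics/w8.png

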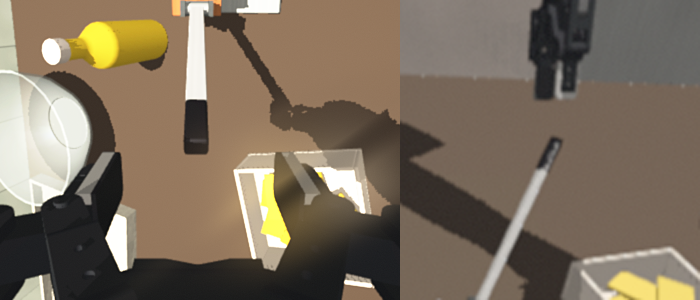

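The bar's end is at wrist pixel (316,247), and the prediction was (314,247.5). The fingers straddle it, so I'll descend and pinch.

Emit:
apply_moves(
  steps=[
    {"dx": 0, "dy": -0.001, "dz": 0.02, "ax": 0, "ay": 0, "az": 0},
    {"dx": 0, "dy": -0.001, "dz": 0.045, "ax": 0, "ay": 0, "az": 0},
    {"dx": 0, "dy": -0.001, "dz": 0.065, "ax": 0, "ay": 0, "az": 0},
    {"dx": 0, "dy": -0.001, "dz": 0.074, "ax": 0, "ay": 0, "az": 0},
    {"dx": 0, "dy": -0.001, "dz": 0.074, "ax": 0, "ay": 0, "az": 0},
    {"dx": 0, "dy": -0.001, "dz": 0.074, "ax": 0, "ay": 0, "az": 0},
  ],
)

```text
time: 22.35
ee_pos: [0.5236, 0.3141, 0.2546]
tool_rot: [0.703, -0.668, 0.167, -0.176]
ft_force: [0.1, -0.8, -0.0]
finger_gap: 0.777
grasp_force: 0.0
```

Emit:
apply_moves(
  steps=[
    {"dx": 0, "dy": 0, "dz": 0, "ax": 0, "ay": 0, "az": 0},
    {"dx": 0, "dy": 0, "dz": 0, "ax": 0, "ay": 0, "az": 0},
    {"dx": 0, "dy": 0, "dz": 0, "ax": 0, "ay": 0, "az": 0},
    {"dx": 0, "dy": 0, "dz": 0, "ax": 0, "ay": 0, "az": 0},
    {"dx": 0, "dy": 0, "dz": 0, "ax": 0, "ay": 0, "az": 0},
    {"dx": 0, "dy": 0, "dz": 0, "ax": 0, "ay": 0, "az": 0},
    {"dx": 0, "dy": 0, "dz": 0, "ax": 0, "ay": 0, "az": 0},
  ],
  gripper=1,
  grip_force=25,
)

```text
time: 23.05
ee_pos: [0.522, 0.3151, 0.2537]
tool_rot: [0.704, -0.668, 0.166, -0.176]
ft_force: [-5.1, 0.9, 2.7]
finger_gap: 0.163
grasp_force: 28.3
```

```bash
python3 - <<'E'
from h import *
from rig import state,viewer
s=state()
print(s["ft_force"],s["finger_gap"]*85,s["grasp_force"],inbed(s["ee_pos"]),rel(s,grip(1.95),TR))
g0=inbed(grip(1.95))
for q in np.arange(1.85,-.03,-.1): 
    d=inbed(grip(q))-g0; print(round(q,2),"dx",round(-d[1]),"dz",round(-d[2]))
E
```

```text
[-5.09803801  0.89268578  2.66103341] 13.838058994184777 28.26792273670435 [ -1.30133803 150.71646056 191.80852506] (array([ 0.4, -0.3,  1.3]), array([0.05, 0.08, 0.05]))
1.85 dx 18 dz -6
1.75 dx 36 dz -10
1.65 dx 55 dz -13
1.55 dx 74 dz -13
1.45 dx 93 dz -12
1.35 dx 112 dz -9
1.25 dx 130 dz -4
1.15 dx 148 dz 3
1.05 dx 165 dz 12
0.95 dx 181 dz 22
0.85 dx 196 dz 34
0.75 dx 209 dz 47
0.65 dx 222 dz 62
0.55 dx 232 dz 77
0.45 dx 241 dz 94
0.35 dx 249 dz 111
0.25 dx 254 dz 129
0.15 dx 258 dz 148
0.05 dx 260 dz 167
```

Pinched at a 13.8 mm opening. Swing along the arc, first half.

Emit:
apply_moves(
  steps=[
    {"dx": 0.009, "dy": 0.0008, "dz": -0.003, "ax": 0, "ay": 0, "az": 0},
    {"dx": 0.018, "dy": 0.0008, "dz": -0.006, "ax": 0, "ay": 0, "az": 0},
    {"dx": 0.036, "dy": 0.0008, "dz": -0.01, "ax": 0, "ay": 0, "az": 0},
    {"dx": 0.055, "dy": 0.0008, "dz": -0.013, "ax": 0, "ay": 0, "az": 0},
    {"dx": 0.074, "dy": 0.0008, "dz": -0.013, "ax": 0, "ay": 0, "az": 0},
    {"dx": 0.093, "dy": 0.0008, "dz": -0.012, "ax": 0, "ay": 0, "az": 0},
    {"dx": 0.112, "dy": 0.0008, "dz": -0.009, "ax": 0, "ay": 0, "az": 0},
    {"dx": 0.112, "dy": 0.0008, "dz": -0.009, "ax": 0, "ay": 0, "az": 0},
  ],
)

```text
time: 23.85
ee_pos: [0.5239, 0.1995, 0.2611]
tool_rot: [0.703, -0.669, 0.168, -0.175]
ft_force: [-0.3, -0.8, 0.1]
finger_gap: 0.16
grasp_force: 27.6
```

```bash
python3 - <<'E'
from h import *
from rig import state,viewer
s=state()
print(B.inv().apply(s["ft_force"]),s["wrist_torque"],s["finger_gap"]*85,s["grasp_force"],inbed(s["ee_pos"]),rel(s,grip(1.35),TR))
g0=inbed(grip(1.35))
for q in np.arange(1.25,-.03,-.1): 
    d=inbed(grip(q))-g0; print(round(q,2),"dx",round(-d[1]),"dz",round(-d[2]))
E
```

```text
[-0.27063742 -0.76360274  0.25390477] [-0.16998692  0.58616699 -0.03291276] 13.613870687995503 27.642040103673935 [ -1.54801062  35.181515   200.236103  ] (array([-3.2, -0.5,  0.8]), array([-0.05, -0.2 , -0.15]))
1.25 dx 18 dz 5
1.15 dx 36 dz 12
1.05 dx 53 dz 21
0.95 dx 69 dz 31
0.85 dx 84 dz 43
0.75 dx 97 dz 56
0.65 dx 110 dz 70
0.55 dx 120 dz 86
0.45 dx 129 dz 103
0.35 dx 137 dz 120
0.25 dx 142 dz 138
0.15 dx 146 dz 157
0.05 dx 148 dz 176
```

Forces are small and the bar follows. Continuing to about q = 0.25.

Emit:
apply_moves(
  steps=[
    {"dx": 0.018, "dy": 0, "dz": 0.005, "ax": 0, "ay": 0, "az": 0},
    {"dx": 0.036, "dy": 0, "dz": 0.012, "ax": 0, "ay": 0, "az": 0},
    {"dx": 0.053, "dy": 0, "dz": 0.021, "ax": 0, "ay": 0, "az": 0},
    {"dx": 0.069, "dy": 0, "dz": 0.031, "ax": 0, "ay": 0, "az": 0},
    {"dx": 0.084, "dy": 0, "dz": 0.043, "ax": 0, "ay": 0, "az": 0},
    {"dx": 0.097, "dy": 0, "dz": 0.056, "ax": 0, "ay": 0, "az": 0},
    {"dx": 0.11, "dy": 0, "dz": 0.07, "ax": 0, "ay": 0, "az": 0},
    {"dx": 0.12, "dy": 0, "dz": 0.086, "ax": 0, "ay": 0, "az": 0},
    {"dx": 0.129, "dy": 0, "dz": 0.103, "ax": 0, "ay": 0, "az": 0},
    {"dx": 0.137, "dy": 0, "dz": 0.12, "ax": 0, "ay": 0, "az": 0},
  ],
)

```text
time: 24.85
ee_pos: [0.5873, 0.0672, 0.155]
tool_rot: [0.703, -0.668, 0.167, -0.175]
ft_force: [-2.5, 0.3, 1.3]
finger_gap: 0.158
grasp_force: 28.3
```

Emit:
apply_moves(
  steps=[
    {"dx": 0.003, "dy": 0, "dz": 0.009, "ax": 0, "ay": 0, "az": 0},
    {"dx": 0.005, "dy": 0, "dz": 0.018, "ax": 0, "ay": 0, "az": 0},
    {"dx": 0.007, "dy": 0, "dz": 0.027, "ax": 0, "ay": 0, "az": 0},
    {"dx": 0.009, "dy": 0, "dz": 0.037, "ax": 0, "ay": 0, "az": 0},
    {"dx": 0.009, "dy": 0, "dz": 0.037, "ax": 0, "ay": 0, "az": 0},
  ],
)

```text
time: 25.35
ee_pos: [0.6054, 0.0588, 0.1218]
tool_rot: [0.703, -0.669, 0.168, -0.174]
ft_force: [-0.6, -5.2, -0.7]
finger_gap: 0.157
grasp_force: 27.2
```

```bash
python3 - <<'E'
from h import *
from rig import state,viewer
s=state()
p=inbed(s["ee_pos"]);print(B.inv().apply(s["ft_force"]),s["finger_gap"]*85,s["grasp_force"],p,"q",np.arctan2(p[2]+19-33,80-p[1]),np.hypot(p[2]+19-33,80-p[1]),rel(s,grip(0),TR))
E
```

```text
[-1.12180905 -5.20729508 -0.15920036] 13.31899155359332 27.170617079718795 [  -1.54355868 -109.68134596   42.54713525] q 0.14937938705244092 191.81749642864173 (array([ 0.2, -0.6, 28.5]), array([ 0.03, -0.26, -0.06]))
```

Emit:
apply_moves(
  steps=[
    {"dx": 0, "dy": 0, "dz": 0.008, "ax": 0, "ay": 0, "az": 0},
    {"dx": 0, "dy": 0, "dz": 0.016, "ax": 0, "ay": 0, "az": 0},
    {"dx": 0, "dy": 0, "dz": 0.022, "ax": 0, "ay": 0, "az": 0},
    {"dx": 0, "dy": 0, "dz": 0.026, "ax": 0, "ay": 0, "az": 0},
    {"dx": 0, "dy": 0, "dz": 0.026, "ax": 0, "ay": 0, "az": 0},
  ],
)

```text
time: 25.85
ee_pos: [0.6176, 0.058, 0.0992]
tool_rot: [0.703, -0.669, 0.169, -0.173]
ft_force: [-0.0, -9.5, -0.6]
finger_gap: 0.157
grasp_force: 27.0
```

Emit:
apply_moves(
  steps=[
    {"dx": 0, "dy": 0, "dz": 0.001, "ax": 0, "ay": 0, "az": 0},
    {"dx": 0, "dy": 0, "dz": 0.002, "ax": 0, "ay": 0, "az": 0},
    {"dx": 0, "dy": 0, "dz": 0.002, "ax": 0, "ay": 0, "az": 0},
  ],
)

```text
time: 26.15
ee_pos: [0.6184, 0.0581, 0.0978]
tool_rot: [0.703, -0.669, 0.169, -0.173]
ft_force: [-1.0, -9.7, -0.7]
finger_gap: 0.159
grasp_force: 27.1
```

```bash
python3 - <<'E'
from h import *
from rig import state,viewer
s=state()
p=inbed(s["ee_pos"]);print(B.inv().apply(s["ft_force"]),s["finger_gap"]*85,s["grasp_force"],p,rel(s,grip(0),TR))
E
```

```text
[-1.63235172 -9.65509525  0.05580777] 13.55347882841149 27.059678323566914 [  -1.45454683 -111.04733893   15.27895533] (array([-1.1, -0.5,  1.3]), array([ 0.01, -0.45, -0.09]))
```

Emit:
apply_moves(
  steps=[
    {"dx": 0.001, "dy": 0, "dz": 0.001, "ax": 0, "ay": 0, "az": 0},
    {"dx": 0.001, "dy": 0, "dz": 0.002, "ax": 0, "ay": 0, "az": 0},
    {"dx": 0.001, "dy": 0, "dz": 0.002, "ax": 0, "ay": 0, "az": 0},
  ],
)

```text
time: 26.45
ee_pos: [0.6193, 0.0581, 0.0961]
tool_rot: [0.703, -0.669, 0.168, -0.174]
ft_force: [-0.6, -7.1, -0.2]
finger_gap: 0.163
grasp_force: 27.1
```

Emit:
apply_moves(
  steps=[
    {"dx": 0, "dy": 0, "dz": 0.001, "ax": 0, "ay": 0, "az": 0},
    {"dx": 0, "dy": 0, "dz": 0.001, "ax": 0, "ay": 0, "az": 0},
  ],
)

```text
time: 26.65
ee_pos: [0.6198, 0.0582, 0.0952]
tool_rot: [0.703, -0.669, 0.168, -0.174]
ft_force: [-0.6, -6.1, 0.8]
finger_gap: 0.158
grasp_force: 27.1
```

```bash
python3 - <<'E'
from h import *
from rig import state,viewer
s=state()
p=inbed(s["ee_pos"]);print(B.inv().apply(s["ft_force"]),s["finger_gap"]*85,s["grasp_force"],p,rel(s,grip(0),TR))
E
```

```text
[-0.44406832 -6.06013405  1.13682063] 13.455268834839499 27.14153867214918 [  -1.43274037 -111.0127677    12.34857514] (array([-1. , -0.4, -1.7]), array([ 0.01, -0.32, -0.07]))
```

Emit:
apply_moves(
  steps=[
    {"dx": 0, "dy": 0, "dz": 0.001, "ax": 0, "ay": 0, "az": 0},
    {"dx": 0, "dy": 0, "dz": 0.001, "ax": 0, "ay": 0, "az": 0},
  ],
)

```text
time: 26.85
ee_pos: [0.6202, 0.0582, 0.0943]
tool_rot: [0.703, -0.669, 0.168, -0.174]
ft_force: [-2.0, -7.3, 0.3]
finger_gap: 0.16
grasp_force: 27.2
```

Emit:
apply_moves(
  steps=[
    {"dx": 0, "dy": 0, "dz": 0.001, "ax": 0, "ay": 0, "az": 0},
    {"dx": 0, "dy": 0, "dz": 0.001, "ax": 0, "ay": 0, "az": 0},
  ],
)

```text
time: 27.05
ee_pos: [0.6207, 0.0583, 0.0935]
tool_rot: [0.703, -0.669, 0.168, -0.174]
ft_force: [-0.6, -5.9, 0.2]
finger_gap: 0.165
grasp_force: 27.2
```

```bash
python3 - <<'E'
from h import *
from rig import state,viewer
s=state()
p=inbed(s["ee_pos"]);print(B.inv().apply(s["ft_force"]),s["grasp_force"],p)
im,D=viewer.grab_frame("scene");a=im[190:250,370:470]
i2,_=viewer.grab_frame("side");b=i2[130:210,235:335]
w,_=viewer.grab_frame("wrist")
cv2.imwrite("pics/w9.png",np.hstack([cv2.resize(a,(500,300),interpolation=2),cv2.resize(w[:,120:520],(300,300))]))
E
```

```text
[-0.68586259 -5.82458312  0.63005002] 27.151303477585316 [  -1.46178718 -110.91300194   10.35542214]
```

View pics/w9.png

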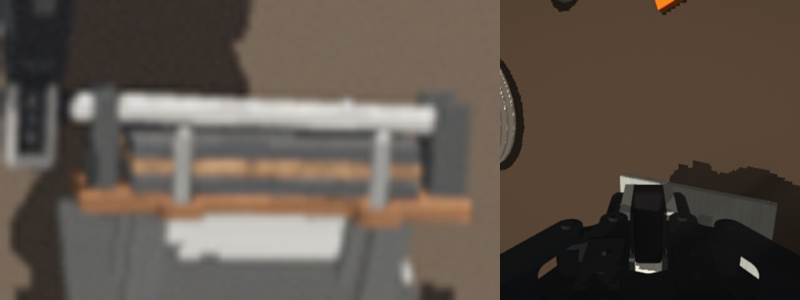

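The view shows the bar over the stack but its catch end slightly high, roughly 1.7 image pixels or 4 mm. No stop force has appeared yet, so I'll keep pressing down.

Emit:
apply_moves(
  steps=[
    {"dx": 0, "dy": 0, "dz": 0.001, "ax": 0, "ay": 0, "az": 0},
    {"dx": 0, "dy": 0, "dz": 0.002, "ax": 0, "ay": 0, "az": 0},
    {"dx": 0, "dy": 0, "dz": 0.002, "ax": 0, "ay": 0, "az": 0},
  ],
)

```text
time: 27.5
ee_pos: [0.6216, 0.0584, 0.0917]
tool_rot: [0.703, -0.669, 0.168, -0.174]
ft_force: [-1.0, -5.8, -1.0]
finger_gap: 0.158
grasp_force: 27.1
```

Emit:
apply_moves(
  steps=[
    {"dx": 0, "dy": 0, "dz": 0.001, "ax": 0, "ay": 0, "az": 0},
    {"dx": 0, "dy": 0, "dz": 0.002, "ax": 0, "ay": 0, "az": 0},
    {"dx": 0, "dy": 0, "dz": 0.002, "ax": 0, "ay": 0, "az": 0},
  ],
)

```text
time: 27.8
ee_pos: [0.6224, 0.0586, 0.0902]
tool_rot: [0.703, -0.669, 0.168, -0.174]
ft_force: [-2.7, -6.6, 2.1]
finger_gap: 0.16
grasp_force: 27.6
```

```bash
python3 - <<'E'
from h import *
from rig import state,viewer
s=state()
p=inbed(s["ee_pos"]);print(B.inv().apply(s["ft_force"]),s["grasp_force"],p)
im,D=viewer.grab_frame("scene");cal=viewer.get_calibration("scene")
cv2.imwrite("pics/s10.png",im)
# bar top edge line (bright pixels) vs predicted closed bar
b=im.astype(int);g=b.min(2)
for u in (392,400,410,420,430,440,452):
    col=g[200:222,u]; bright=np.where(col>150)[0]+200
    print(u,bright.min() if len(bright) else None,bright.max() if len(bright) else None)
for q in (0,.02,.04): print(q,proj(cal,[bp(-1,80-r*np.cos(q),33+r*np.sin(q)) for r in (20,160)]).round(1).tolist())
E
```

```text
[-1.70112658 -6.4178173   3.23716472] 27.59630374610424 [  -1.43632486 -110.76639725    6.61792192]
392 None None
400 210 214
410 211 214
420 211 215
430 211 214
440 210 215
452 211 215
0 [[449.2, 213.2], [388.3, 211.9]]
0.02 [[449.2, 213.0], [388.4, 210.5]]
0.04 [[449.2, 212.9], [388.5, 209.1]]
```

The bar line now matches q ≈ 0 and force is building. I'll press on to a firm stop.

Emit:
apply_moves(
  steps=[
    {"dx": 0, "dy": 0, "dz": 0.001, "ax": 0, "ay": 0, "az": 0},
    {"dx": 0, "dy": 0, "dz": 0.001, "ax": 0, "ay": 0, "az": 0},
  ],
)

```text
time: 28.05
ee_pos: [0.6226, 0.0586, 0.09]
tool_rot: [0.703, -0.669, 0.168, -0.174]
ft_force: [-8.0, -6.4, 10.4]
finger_gap: 0.16
grasp_force: 28.8
```

Emit:
apply_moves(
  steps=[
    {"dx": 0, "dy": 0, "dz": 0.001, "ax": 0, "ay": 0, "az": 0},
    {"dx": 0, "dy": 0, "dz": 0.001, "ax": 0, "ay": 0, "az": 0},
  ],
)

```text
time: 28.25
ee_pos: [0.6227, 0.0586, 0.0898]
tool_rot: [0.703, -0.669, 0.168, -0.174]
ft_force: [-14.1, -6.0, 16.7]
finger_gap: 0.162
grasp_force: 30.0
```

Hard stop at about 21 N, so the bar is home. I'll ease the load, open and retract.

Emit:
apply_moves(
  steps=[
    {"dx": 0.0005, "dy": 0, "dz": -0.001, "ax": 0, "ay": 0, "az": 0},
    {"dx": 0.0005, "dy": 0, "dz": -0.001, "ax": 0, "ay": 0, "az": 0},
  ],
)

```text
time: 28.45
ee_pos: [0.6226, 0.0586, 0.0899]
tool_rot: [0.703, -0.668, 0.168, -0.174]
ft_force: [-9.3, -5.5, 9.0]
finger_gap: 0.155
grasp_force: 28.8
```

Emit:
apply_moves(
  steps=[
    {"dx": 0, "dy": 0, "dz": 0, "ax": 0, "ay": 0, "az": 0},
    {"dx": 0, "dy": 0, "dz": 0, "ax": 0, "ay": 0, "az": 0},
    {"dx": 0, "dy": 0, "dz": 0, "ax": 0, "ay": 0, "az": 0},
    {"dx": 0, "dy": 0, "dz": 0, "ax": 0, "ay": 0, "az": 0},
    {"dx": 0, "dy": 0, "dz": 0, "ax": 0, "ay": 0, "az": 0},
  ],
  gripper=-0.3,
)

```text
time: 28.95
ee_pos: [0.6236, 0.0601, 0.0892]
tool_rot: [0.704, -0.668, 0.167, -0.176]
ft_force: [0.3, 0.2, -0.3]
finger_gap: 0.653
grasp_force: 0.0
```

Emit:
apply_moves(
  steps=[
    {"dx": 0, "dy": 0, "dz": -0.01, "ax": 0, "ay": 0, "az": 0},
    {"dx": 0, "dy": 0, "dz": -0.03, "ax": 0, "ay": 0, "az": 0},
    {"dx": 0, "dy": 0, "dz": -0.06, "ax": 0, "ay": 0, "az": 0},
    {"dx": 0, "dy": 0, "dz": -0.1, "ax": 0, "ay": 0, "az": 0},
    {"dx": 0, "dy": 0, "dz": -0.13, "ax": 0, "ay": 0, "az": 0},
    {"dx": 0, "dy": 0, "dz": -0.15, "ax": 0, "ay": 0, "az": 0},
    {"dx": 0, "dy": 0, "dz": -0.15, "ax": 0, "ay": 0, "az": 0},
  ],
)

```text
time: 29.65
ee_pos: [0.5539, 0.0564, 0.2259]
tool_rot: [0.703, -0.667, 0.169, -0.178]
ft_force: [-0.5, 0.5, 0.2]
finger_gap: 0.648
grasp_force: 0.0
```

```bash
python3 - <<'E'
from h import *
from rig import state,viewer
s=state();print(inbed(s["ee_pos"]),s["ft_force"],s["finger_gap"])
im,D=viewer.grab_frame("scene");cal=viewer.get_calibration("scene")
g=im.min(2).astype(int)
for u in (398,400,405,410,420,430,440,450):
    bright=np.where(g[200:222,u]>150)[0]+200
    w=np.clip(g[200:222,u]-110,0,None);print(u,bright.min(),bright.max(),round(float((w*np.arange(200,222)).sum()/w.sum()),2))
print(proj(cal,[bp(-1,80-r,33) for r in (20,160,190)]).round(1).tolist())
i2,_=viewer.grab_frame("side")
cv2.imwrite("pics/fin.png",np.hstack([cv2.resize(im[190:260,365:465],(430,300),interpolation=2),cv2.resize(i2[120:220,230:350],(360,300),interpolation=2)]))
E
```

```text
[   1.74972999 -109.28445074  158.62394166] [-0.4904395   0.47844263  0.15436167] 0.648408193380543
398 210 214 211.91
400 210 214 211.91
405 210 214 214.27
410 211 214 212.32
420 211 215 212.59
430 211 214 212.63
440 211 215 212.52
450 211 215 213.22
[[449.2, 213.2], [388.3, 211.9], [375.3, 211.6]]
```

View pics/fin.png

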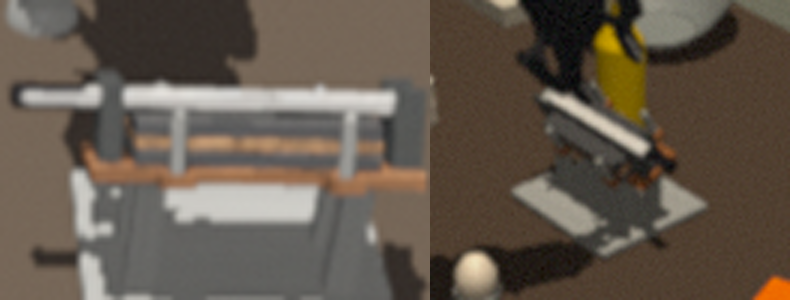

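The final view shows the bar straight across the slate, cork and slate stack and seated in the catch. Its line runs from (400,212) to (450,213), as predicted for q = 0, and the robot is clear.

```bash
python3 -c "
from rig import env
print(env.finish_job())"
```

```text
the job is handed in; nothing more can be done
None
```

I laid the cork and then the second slate on the slate in the cradle, pressed the retaining bar home in its catch and let go, and handed the job in at about 30 s. The eggs and the bottle were not touched.

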